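# Try an arbor's taper in its sleeve, then drift it free

## Task

Try the fit of the flat-sided steel arbor in the slotted taper sleeve that is gripped upright in the vise: line its tang up with the sleeve's cross slot, wring it fully home with a light push while twisting it to and fro (a hard or straight shove would push the sleeve down through the jaws, and it must stay put), and let go so that it holds by itself. Then, with the hand off the arbor, break it loose by driving the tapered drift through the slot under the tang until the arbor has come up loose; leave it standing in the sleeve on the drift, let go, and leave everything else where it is.

Things in the scene. Friction and masses are not known exactly. Their poses are not given: they have to be found in the camera images.
- arbor: Steel arbor, 0.5 kg, 137 mm long, hanging upright by its collar in one of the tool stand's two holes (which one varies). Origin: lower end of its tang, on the axis; z up, x square to its two flats. Tang: 8 mm thick (x), 17 wide (y), 10 long, round end. Taper shank: 19 mm diameter at 10 mm above the origin, 25.7 at 77. The round drill chuck in the other hole is not needed.
- arbor_flats (a point): Where to grip the arbor: on its axis, 107 mm above its origin (axes as the arbor's). The head, 83 to 123 mm above the origin, is 36 mm in diameter with two flats 28 mm apart, parallel to the tang's broad faces; close the fingers along x. Above it a threaded nose with a nut, 21 mm wide, reaches 137 mm.
- arbor_collar (a point): Centre of the underside of the arbor's collar (34 mm diameter, 6 mm thick), 77 mm above the arbor's origin; axes as the arbor's. The arbor is fully home when this underside is no more than 3 mm above the sleeve's mouth, and loose again when it stands more than 9 mm above it. A gripper off to the side of the sleeve's axis is felt as a side force.
- sleeve: Slotted taper sleeve, steel, 44 mm diameter, 105 mm tall, held upright in the vise by the jaws' grip only. Origin: centre of its lower end, 35 mm above the bench; z up. A slot 12 mm wide (x) runs through it along y, 15 to 43 mm above the origin, open at -y and +y. The jaws, on its -x and +x sides, are 80 mm wide along y and reach 50 mm above the origin; beside them nothing stands above the origin.
- sleeve_mouth (a point): Centre of the sleeve's upper face, 105 mm above its origin; axes as the sleeve's. Bore 25 mm wide, tapering to 19. The taper first touches with the collar 8 mm above this face, then grips ever harder: straight it needs a push of 16 to 28 N to get home, but over 10 N the sleeve slips down in the jaws. Turned to and fro by 0.15 rad it goes down about 0.5 mm a stroke under 4 to 9 N.
- tang_ledge (a point): On the sleeve's axis, 37 mm above its origin; axes as the sleeve's. From here down the tang goes between the slot's sides, 12 mm apart: it enters only with the arbor's x along the sleeve's x, either way round, within about 0.25 rad. Misaligned, it stops here, the collar 9 mm above the mouth: turn until it drops.
- slot_floor (a point): Centre of the floor of the slot, on the sleeve's axis, 15 mm above the sleeve's origin; axes as the sleeve's (y along the slot). With the arbor home its tang ends 13 to 16 mm above this floor, and friction holds it with 15 to 30 N.
- vise: Drill vise, bolted down: origin on the bench under the sleeve's axis, axes as the sleeve's. Bed 190 mm long (x), 84 wide, top 35 mm above the bench; jaws up to 85 mm. Its screw, with a 110 mm cross handle 52 mm above the bench, reaches 150 mm out along -x.
- drift: Drift (flat taper key), dark steel, 0.2 kg, 170 mm long, 8 mm thick, standing on its straight lower edge in the rest's groove, the thick end overhanging by 50 mm. Origin: thin tip, lower edge; x from tip to butt, z up. 10 mm high at the tip, rising evenly to 25 mm at x = 90, then 25 to the butt; the last 14 mm thins to 4 mm thick at the tip. The taper is oiled.
- drift_butt (a point): Where to grip the drift, closing across its thickness (its y): 156 mm from the tip, 12.5 mm above the lower edge; axes as the drift's. Pushed thin end first along the slot floor it meets the tang with the tip 20 to 35 mm past the sleeve's axis, takes 15 to 28 N to start the arbor, and lifts it 1 mm per 6 mm; with the tip 80 to 88 mm past, the arbor is loose.
- stand: Wooden tool stand, 80 x 196 mm, 88 mm high, fixed; origin at the centre of its underside. Two 28 mm holes through its top, 47 mm either side of the centre along its y.
- rest: Wooden rest for the drift, 120 x 90 mm, 30 mm high, fixed; origin on the bench under the middle of the drift's groove, x along the groove. Groove 11 mm wide, floor 20 mm above the bench. A second groove, 42 mm off along -y, holds a straight bar (a parallel), not needed.
- chuck: Round drill chuck, 45 mm diameter, no flats, on a taper shank like the arbor's, in the stand's other hole; top 136 mm above its origin. Leave it.
- parallel: Straight steel bar, 110 x 8 x 22 mm, in the rest's second groove. Leave it.
- chalk1: Cue chalk, 22 mm cube, on the bench. Leave it.
- chalk2: Cue chalk, 22 mm cube, on the bench. Leave it.
- glue: Glue bottle, 38 mm diameter, 85 mm high. Leave it.
- tin: Low tin, 60 mm diameter, 35 mm high. Leave it.
- wrench: Spanner, 160 mm, lying on the bench. Leave it.
- mug: Mug, 80 mm diameter, 90 mm high. Leave it.

How it is judged (in metres and radians):
On the way, in this order (a step that is already met when the one before it is completed fails the run):
1. the arbor sits home in the sleeve (collar within 3.5 mm of the mouth), upright, and holds with nobody touching it (z of arbor_collar in the frame of sleeve_mouth below 0.0035 m and horizontal distance between arbor_collar and sleeve_mouth below 0.004 m and angle between arbor's own z axis and vertical below 0.06 rad and contact force between the fingers and arbor below 0.2 N), for 0.3 s.
2. the drift bears on the tang while the arbor still sits home and the hand is off it (contact force between drift and arbor above 0.5 N and z of arbor_collar in the frame of sleeve_mouth below 0.0045 m and contact force between the fingers and arbor below 0.2 N).
At the end, for the whole second after the job is handed in: The arbor stands loose and upright (within 0.06 rad) in the sleeve, its axis within 4 mm of the sleeve's at the mouth, its collar 9 to 16 mm above the mouth, resting on the drift, which lies on edge (within 0.12 rad) through the slot; both at rest and released (z of arbor_collar in the frame of sleeve_mouth between 0.009 and 0.016 m and horizontal distance between arbor_collar and sleeve_mouth below 0.004 m and angle between arbor's own z axis and vertical below 0.06 rad and contact force between drift and arbor above 0.5 N and contact force between drift and sleeve above 0.5 N and angle between drift's own z axis and vertical below 0.12 rad and linear speed of each of arbor, drift below 0.01 m/s); the robot touches nothing.
It fails at once if the sleeve is pushed down in the vise jaws by more than 1.5 mm (distance of sleeve_mouth from where it was at the start of the episode above 0.0015 m).
It fails at once if the arbor is taken hold of while the drift is in the sleeve (contact force between the fingers and arbor above 1 N and contact force between drift and sleeve above 0.3 N).
It fails at once if another thing on the bench is moved more than 30 mm (distance of any of chuck, parallel, chalk1, chalk2, glue, tin, wrench, mug from where it was at the start of the episode above 0.03 m).
It also fails if it takes over 70 s, if anything falls off the work surface, if the arm or the gripper's body presses on something with over 40 N, if the wrist force passes 120 N, or if a joint passes its speed limit or range.

## Robot

A 7-joint arm with a two-finger parallel gripper is mounted at the origin on the work surface. World frame = base frame: x ahead of the robot, y to its left, z up, the work surface at z = 0. Lengths are in m, angles in degrees, forces in N, time in s.
With the tool pointing down it reaches from about 0.425 to 0.875 m from the base axis. Payload 4.7 kg.
Tool frame: the origin (TCP) lies midway between the tips of the shut fingers; the grasp point (between the pads) lies 19 mm behind it; y points along the fingers, x is the direction in which the jaws open and shut, and the axes are right-handed (so a half turn about y gives the same grasp; the last joint's range is limited). The gripper opens to 87 mm and grips with 3 to 60 N. Pads are 19 mm wide; open, the fingers measure 117 mm over their backs; the gripper's body (75 mm by 190 mm) begins 51 mm behind the grasp point.
Start: joints at [-67.374, 18.392, -4.016, 83.108, 1.295, 78.541, -3.26], TCP at [0.242, 0.603, 0.189] pointing down, gripper open.
Joint ranges: [-163.93, 163.93], [-17.29, 119.83], [-79.2, 71.16], [3.27, 140.29], [-89.18, 269.18], [5.43, 117.66], [-154.24, 154.24]. Speed limits (degrees/s): [147.25, 147.25, 180, 180, 180, 180, 180].

## Interface

Orientations are given as [roll, pitch, yaw] about the fixed x, y, z axes, in that order (R = Rz(yaw) Ry(pitch) Rx(roll)).
In Python, from cell import env gives the robot as it stands.
- The arm moves only by the tool carry_out, never from a script. Its argument "targets" is a list of rows, each a list of 2 entries, a list of its own where there are three numbers: the shift along the tool's x, y, z in mm, then the turn, a rotation vector about the tool's x, y, z in degrees. A call has 1 to 12 rows; each row shifts and turns the commanded pose from where the row before left it, along the tool's axes as they then stand; what a row does not reach is not made up. A row lasts 1/10 s, in which the tool goes at most 50 mm and 8.59 degrees, less where a joint would pass 70% of its speed; a pose out of reach is approached as far as the arm can. A call with a gripper value outside its range is refused whole. "jaw" is the opening, from 0 (shut) to 1 (fully open), set as the call begins (left out, the last holds). The fingers move at their own pace and stop on an object; "squeeze" is the grip in N (left out, the last holds). Time passes only in rows, so rows that do not move let the fingers close. It gives the time, the measured TCP pose, the force and the opening at its end, in the units of the state.
- env.get_obs(): the state, without advancing time (a new reading comes with each control period).
- env.read_camera(name): name is "side" or "top"; returns the picture (384x512x3 uint8, red, green, blue); there is no depth.
- env.get_calibration(name): a dict with "fx", "fy", "cx", "cy" (pixels), "D" ([k1, k2, p1, p2, k3] as OpenCV has them; the pictures are not rectified), "R" (3x3) and "t" (3): a world point X has camera coordinates R X + t. Camera axes: x right, y down, z forward; pixel columns grow to the right and rows downward; lengths in m; the calibration is good to about 2 mm. A picture is of the moment at which its call begins. get_calibration takes no time and is no camera call.
- env.sign_off(): hands the job in, once; it reports no verdict.
Trained networks look in the newest picture that a camera, given by its name, has taken for a name from the list of things; names that differ only in an ending like _2 or _b are one class to them, and where a whole thing is asked for, a point or a joint stands for the part that bears it (a point fixed in the world has none). Each returns a list of dicts, best first, with "p" (0 to 1); they miss things now and then, are a little off and sometimes report something else, mostly with a low value. They report only what shows in the picture. A call takes as long as a camera call.
- env.outline_of(camera, label): "mask" (384x512 bool, what is visible of it) and "xy" ([column, row] in pixels, amid what is visible of it).
The state is a dict: "time_s": time; "qpos": joint angles; "joint_velocities": joint speeds; "effort": joint torques, N m; "tool_pos": TCP position; "tool_rot": TCP orientation; "force": force on the tool from outside, world axes, zero at the start; "wrist_torque": the same for the moment, N m; "grip_width": finger opening in m.
Only numpy, scipy, OpenCV 4.12 (cv2) and the standard library are available. Lean on these libraries where they do the work, as an engineer would, in place of code of your own. Each camera call takes 0.05 s, during which the arm holds its last target.

## Working session

There is one attempt and no reset: what is moved stays moved. The work goes in short steps, Python scripts to look and compute and a tool call to move; the robot and the scene stay as the last step left them, time stands still between calls to the robot, and variables do not carry over. Pictures are saved under pics/ and viewed, and the job is handed in when it is done.

Besides the shell and the picture viewer there is one more tool, called after ">>>" by a JSON object that holds its "name" and its "arguments". carry_out: Moves the arm, as the interface text tells. Its arguments: {"type":"object","properties":{"targets":{"type":"array","items":{"type":"array"}},"jaw":{"type":"number"},"squeeze":{"type":"number"}},"required":["targets"]}

```bash
ls; mkdir -p pics
python3 - <<'E'
from cell import env
import cv2,numpy as np
np.set_printoptions(precision=4,suppress=True)
for c in ("side","top"):
    im=env.read_camera(c); cv2.imwrite(f"pics/{c}0.png",im[:,:,::-1]); k=env.get_calibration(c); print(c,k)
    R=np.array(k["R"]);print("campos",-R.T@np.array(k["t"]))
print(env.get_obs())
E
```

```text
pics
side {'fx': 459.6989551015526, 'fy': 459.6989551015526, 'cx': 256.61244076480625, 'cy': 192.17896269880234, 'D': array([-0.0844,  0.    ,  0.    ,  0.    ,  0.    ]), 'R': array([[-0.9984, -0.052 ,  0.0214],
       [-0.0458,  0.5313, -0.8459],
       [ 0.0326, -0.8456, -0.5329]]), 't': array([0.5611, 0.1763, 1.2983])}
campos [0.5259 1.0333 0.829 ]
top {'fx': 475.75512190647663, 'fy': 475.75512190647663, 'cx': 261.86473821597957, 'cy': 188.5497681291786, 'D': array([-0.0121,  0.    ,  0.    ,  0.    ,  0.    ]), 'R': array([[ 0.0278, -0.9996,  0.0003],
       [-0.9947, -0.0276, -0.0993],
       [ 0.0992,  0.0025, -0.9951]]), 't': array([-0.1199,  0.5532,  1.7204])}
campos [ 0.3829 -0.1089  1.7668]
{'time_s': 0.1, 'qpos': array([-67.3738,  18.4365,  -4.0164,  83.1679,   1.299 ,  78.542 ,
        -3.2612]), 'joint_velocities': array([ 0.0563, -0.1083, -0.0099, -0.1763, -0.0043, -0.0215, -0.014 ]), 'effort': array([  0.0003, -49.2569,  -0.4055, -31.3401,  -0.0642,   0.0394,
         0.0001]), 'tool_pos': array([0.2414, 0.6029, 0.1883]), 'tool_rot': array([-90.0092,   0.101 ,  68.1838]), 'force': array([-0.2185, -0.3367,  0.1929]), 'wrist_torque': array([ 0.0245, -0.0287, -0.0219]), 'grip_width': 0.08707767424934475}
```

View pics/side0.png

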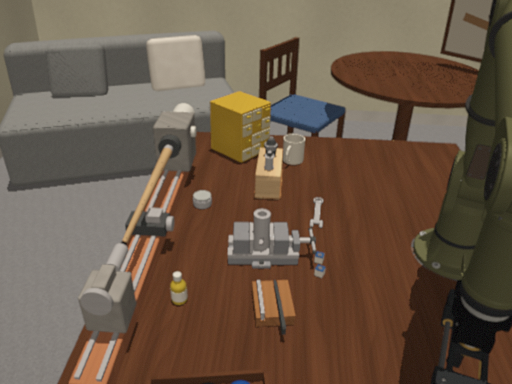

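View pics/top0.png

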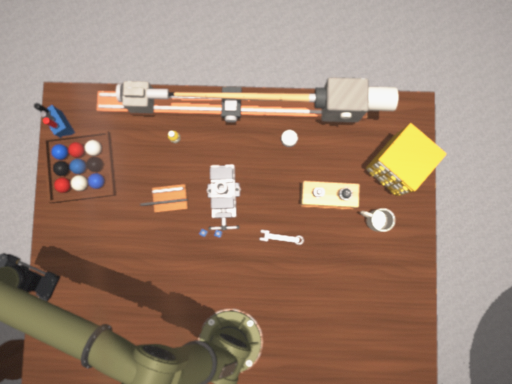

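Run:
```python
from cell import env
import cv2,numpy as np,pickle
np.set_printoptions(precision=4,suppress=True)
D={}
for c in ("side","top"):
    im=env.read_camera(c); D[c]=im
    for l in ("arbor","chuck","sleeve","vise","drift","parallel","stand","rest"):
        r=env.outline_of(c,l); D[c,l]=[(x["p"],np.array(x["mask"]),np.array(x["xy"])) for x in r]
        print(c,l,[(round(float(x["p"]),2),np.round(x["xy"],1),int(np.sum(x["mask"]))) for x in r])
pickle.dump(D,open("d.pkl","wb"))
s=D["side"][120:350,190:350];cv2.imwrite("pics/sc.png",cv2.resize(s[:,:,::-1],None,fx=3.4*.75,fy=3.4*.75,interpolation=cv2.INTER_CUBIC))
s=D["top"][150:250,130:380];cv2.imwrite("pics/tc.png",cv2.resize(s[:,:,::-1],None,fx=3.2,fy=3.2,interpolation=cv2.INTER_CUBIC))
print(env.get_obs()["time_s"])
```

```text
side arbor [(0.64, array([269. , 159.4]), 151)]
side chuck [(0.54, array([270.6, 144.3]), 177)]
side sleeve [(0.65, array([261.4, 229.6]), 635)]
side vise [(0.86, array([263. , 242.2]), 3402), (0.59, array([280.9, 308.4]), 253), (0.4, array([320. , 257.1]), 80), (0.24, array([320.1, 217.6]), 178)]
side drift [(0.63, array([281.6, 311.7]), 210)]
side parallel [(0.44, array([260.7, 305.4]), 133), (0.24, array([260.1, 228.4]), 596)]
side stand [(0.9, array([267.6, 178.2]), 1098), (0.53, array([273.8, 305. ]), 1366), (0.19, array([282.9, 311.4]), 215)]
side rest [(0.96, array([270.8, 306. ]), 1403)]
top arbor []
top chuck [(0.61, array([343.2, 192. ]), 140)]
top sleeve [(0.5, array([221.9, 187.4]), 161)]
top vise [(0.59, array([221.2, 192.7]), 1390)]
top drift [(0.65, array([151.9, 205.3]), 56)]
top parallel [(0.49, array([166.3, 190.4]), 83)]
top stand [(0.61, array([329. , 195.5]), 1093)]
top rest [(0.75, array([172.8, 200.7]), 692)]
1.0
```

View pics/sc.png

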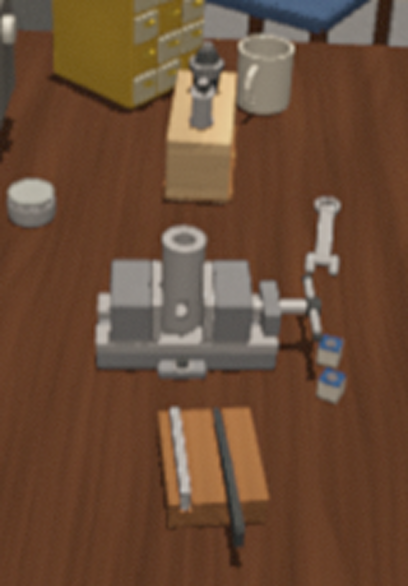

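View pics/tc.png

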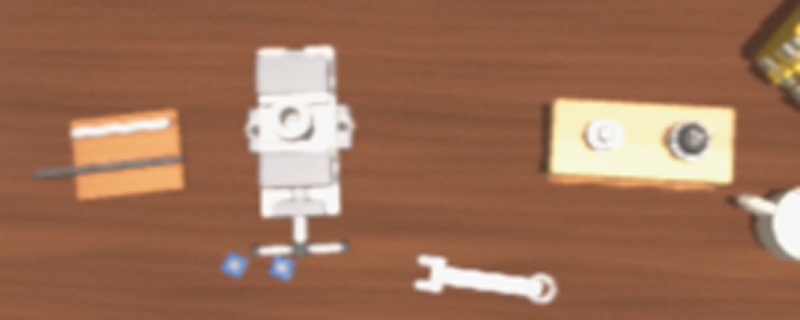

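```bash
cat > h.py <<'E'
import cv2,numpy as np,pickle
from cell import env
from scipy.optimize import minimize
np.set_printoptions(precision=4,suppress=True)
K={}
for c in ("side","top"):
    k=env.get_calibration(c); K[c]=(np.array([[k["fx"],0,k["cx"]],[0,k["fy"],k["cy"]],[0,0,1]]),np.array(k["D"],float),np.array(k["R"]),np.array(k["t"]))
def proj(c,X):
    A,D,R,t=K[c]; r=cv2.Rodrigues(R)[0]
    return cv2.projectPoints(np.asarray(X,float).reshape(-1,1,3),r,t,A,D)[0].reshape(-1,2)
def ray(c,uv):
    A,D,R,t=K[c]; p=cv2.undistortPoints(np.array(uv,float).reshape(-1,1,2),A,D).reshape(-1,2)
    d=np.c_[p,np.ones(len(p))]@R; return -R.T@t,d
def atz(c,uv,z):
    o,d=ray(c,uv); return o+d*((z-o[2])/d[:,2])[:,None]
def tri(us,ut):
    o1,d1=ray("side",[us]);o2,d2=ray("top",[ut]);d1=d1[0];d2=d2[0]
    s=np.linalg.lstsq(np.c_[d1,-d2],o2-o1,rcond=None)[0]
    a=o1+s[0]*d1;b=o2+s[1]*d2; return (a+b)/2,np.linalg.norm(a-b)
def box(x0,x1,y0,y1,z0,z1): return np.array([[x,y,z] for x in(x0,x1) for y in(y0,y1) for z in(z0,z1)])/1000.
def cyl(r,z0,z1,n=40):
    a=np.arange(n)*2*np.pi/n; c=np.c_[r*np.cos(a),r*np.sin(a)]
    return np.r_[np.c_[c,0*a+z0],np.c_[c,0*a+z1]]/1000.
def place(P,x,y,yaw,z=0):
    c,s=np.cos(yaw),np.sin(yaw); return P@np.array([[c,s,0],[-s,c,0],[0,0,1]])+[x,y,z]
SS=8
def sil(c,parts,roi):
    x0,y0,x1,y1=roi; m=np.zeros(((y1-y0)*SS,(x1-x0)*SS),np.uint8)
    for P in parts:
        q=(proj(c,P)+.5-[x0,y0])*SS
        cv2.fillConvexPoly(m,cv2.convexHull(np.round(q).astype(np.int32)),255)
    return cv2.resize(m,(x1-x0,y1-y0),interpolation=cv2.INTER_AREA)/255.
def fit(masks,partsf,p0,step):
    rois={}
    for c,m in masks.items():
        ys,xs=np.nonzero(m); rois[c]=(max(xs.min()-12,0),max(ys.min()-12,0),min(xs.max()+13,512),min(ys.max()+13,384))
    def cost(p):
        s=0
        for c,m in masks.items():
            r=rois[c]; s+=np.abs(sil(c,partsf(p),r)-m[r[1]:r[3],r[0]:r[2]]).sum()/np.sqrt(m.sum())
        return s
    p0=np.array(p0,float); sim=np.vstack([p0]+[p0+np.eye(len(p0))[i]*step[i] for i in range(len(p0))])
    best=None
    for k in range(2):
        r=minimize(cost,p0,method="Nelder-Mead",options=dict(initial_simplex=sim,xatol=1e-5,fatol=1e-4))
        p0=r.x; sim=np.vstack([p0]+[p0+np.eye(len(p0))[i]*step[i]*.4 for i in range(len(p0))])
    return r.x,r.fun
E
python3 - <<'E'
from h import *
D=pickle.load(open("d.pkl","rb"))
g=lambda c,l:D[c,l][0][1].astype(float)
print("approx sleeve",atz("top",[[221.9,185.5]],.14),"stand",atz("top",[[329,195]],.088),"rest",atz("top",[[172.8,200]],.03))
for cs in (("side","top"),("side",),("top",)):
    stand=lambda p:[place(box(-40,40,-98,98,0,88),*p)]
    print("stand",cs,fit({c:g(c,"stand") for c in cs},stand,[.36,-.38,0],[.02,.02,.1]))
    rest=lambda p:[place(box(-60,60,-45,45,0,30),p[0],p[1],p[2])]
    print("rest",cs,fit({c:g(c,"rest") for c in cs},rest,[.36,.2,1.6],[.02,.02,.1]))
    sl=lambda p:[place(cyl(22,50,105),p[0],p[1],0,.035)]
    print("sleeve",cs,fit({c:g(c,"sleeve") for c in cs},sl,[.4,.03],[.02,.02]))
    dr=lambda p:[place(np.array([[x,y,z] for y in(-4,4) for x,z in((0,0),(0,10),(90,25),(170,25),(170,0))])/1000.,p[0],p[1],p[2],.02)]
    print("drift",cs,fit({c:g(c,"drift") for c in cs},dr,[.36,.15,1.6],[.02,.02,.1]))
E
```

```text
approx sleeve [[0.5519 0.0329 0.14  ]] stand [[ 0.534 -0.343  0.088]] rest [[0.5049 0.2203 0.03  ]]
stand ('side', 'top') (array([ 0.36, -0.38,  0.  ]), np.float64(66.19663356119486))
rest ('side', 'top') (array([0.36, 0.2 , 1.6 ]), np.float64(63.762534476587895))
sleeve ('side', 'top') (array([0.4 , 0.03]), np.float64(37.88778387715783))
drift ('side', 'top') (array([0.36, 0.15, 1.6 ]), np.float64(21.974691519737323))
stand ('side',) (array([ 0.36, -0.38,  0.  ]), np.float64(33.13608305156178))
rest ('side',) (array([0.36, 0.2 , 1.6 ]), np.float64(37.456641600656084))
sleeve ('side',) (array([0.4 , 0.03]), np.float64(25.199206336708308))
drift ('side',) (array([0.36, 0.15, 1.6 ]), np.float64(14.49137674618944))
stand ('top',) (array([ 0.36, -0.38,  0.  ]), np.float64(33.060550509633075))
rest ('top',) (array([0.36, 0.2 , 1.6 ]), np.float64(26.30589287593181))
sleeve ('top',) (array([0.4 , 0.03]), np.float64(12.68857754044952))
drift ('top',) (array([0.36, 0.15, 1.6 ]), np.float64(7.483314773547883))
```

```bash
cat > f.py <<'E'
from h import *
D=pickle.load(open("d.pkl","rb"))
g=lambda c,l:D[c,l][0][1].astype(float)
for cs in (("side","top"),("side",),("top",)):
    stand=lambda p:[place(box(-40,40,-98,98,0,88),*p)]
    print("stand",cs,fit({c:g(c,"stand") for c in cs},stand,[.53,-.34,0],[.02,.02,.1]))
    rest=lambda p:[place(box(-60,60,-45,45,0,30),p[0],p[1],p[2])]
    print("rest",cs,fit({c:g(c,"rest") for c in cs},rest,[.5,.22,1.6],[.02,.02,.1]))
    sl=lambda p:[place(cyl(22,50,105),p[0],p[1],0,.035)]
    print("sleeve",cs,fit({c:g(c,"sleeve") for c in cs},sl,[.55,.03],[.01,.01]))
    dr=lambda p:[place(np.array([[x,y,z] for y in(-4,4) for x,z in((0,0),(0,10),(90,25),(170,25),(170,0))])/1000.,p[0],p[1],p[2],.02)]
    print("drift",cs,fit({c:g(c,"drift") for c in cs},dr,[.48,.16,1.6],[.02,.02,.1]))
E
python3 f.py
```

```text
stand ('side', 'top') (array([ 0.5381, -0.344 , -0.047 ]), np.float64(19.36343423859242))
rest ('side', 'top') (array([0.5129, 0.2353, 1.7192]), np.float64(18.285238141078402))
sleeve ('side', 'top') (array([0.5498, 0.0415]), np.float64(11.63599910621516))
drift ('side', 'top') (array([0.5095, 0.1626, 1.7013]), np.float64(13.761424403959033))
stand ('side',) (array([ 0.5383, -0.3413, -0.0439]), np.float64(7.66500478945856))
rest ('side',) (array([0.5125, 0.2364, 1.7194]), np.float64(10.835639537410037))
sleeve ('side',) (array([0.549 , 0.0708]), np.float64(9.226870117050705))
drift ('side',) (array([0.5101, 0.164 , 1.7069]), np.float64(4.5557857613837385))
stand ('top',) (array([ 0.5372, -0.3449, -0.0364]), np.float64(11.400709294915465))
rest ('top',) (array([0.5132, 0.2346, 1.7114]), np.float64(7.1711360699525315))
sleeve ('top',) (array([0.5499, 0.0399]), np.float64(1.132406481749045))
drift ('top',) (array([0.5019, 0.1575, 1.6454]), np.float64(9.629789375260216))
```

```bash
cat > ov.py <<'E'
from h import *
def overlay(im,c,items,roi,f,name,lines=()):
    x0,y0,x1,y1=roi; s=cv2.resize(im[y0:y1,x0:x1,::-1],None,fx=f,fy=f,interpolation=cv2.INTER_CUBIC)
    for parts,col in items:
        for P in parts:
            q=((proj(c,P)+.5-[x0,y0])*f); h=cv2.convexHull(np.round(q*8).astype(np.int32))
            cv2.polylines(s,[h],True,col,1,cv2.LINE_AA,3)
    for P,col in lines:
        q=((proj(c,P)+.5-[x0,y0])*f); cv2.polylines(s,[np.round(q*8).astype(np.int32)],False,col,1,cv2.LINE_AA,3)
    cv2.imwrite(name,s)
E
python3 - <<'E'
from ov import *
D=pickle.load(open("d.pkl","rb"))
g=lambda c,l:D[c,l][0][1].astype(float)
for cs in (("side","top"),("side",)):
    sl=lambda p:[place(cyl(22,(0 if cs[0]=="side" else 50),105),p[0],p[1],0,.035)]
    print("sleeve",cs,fit({c:g(c,"sleeve") for c in cs},sl,[.55,.04],[.01,.01]))
G=(0,255,0);Rr=(0,0,255);B=(255,0,0);Y=(0,255,255)
vp=(.55,.04,0.0)
items=[([place(box(-95,95,-42,42,0,35),*vp)],G),([place(cyl(22,0,105),*vp,.035)],Rr),([place(box(-22,22,-40,40,50,50),*vp,.035)],Y)]
overlay(D["top"],"top",items,(180,145,260,255),7,"pics/tv.png")
overlay(D["side"],"side",items,(215,195,330,280),6.5,"pics/sv.png")
sp=(.538,-.344,-.045)
items=[([place(box(-40,40,-98,98,0,88),*sp)],G),([place(box(-40,40,-98,98,88,88),*sp)],G)]
for s in(-47,47): 
    P=cyl(18,94,134)+[0,s/1000,0]; items.append(([place(P,*sp)],Rr)); 
    P=cyl(9,134,148)+[0,s/1000,0]; items.append(([place(P,*sp)],Y)); 
overlay(D["top"],"top",items,(290,165,370,225),9,"pics/ts.png")
overlay(D["side"],"side",items,(245,125,295,205),7.5,"pics/ss.png")
E
```

```text
sleeve ('side', 'top') (array([0.5501, 0.0416]), np.float64(2.9623509066264466))
sleeve ('side',) (array([0.5495, 0.0422]), np.float64(1.2954033876594717))
```

View pics/tv.png

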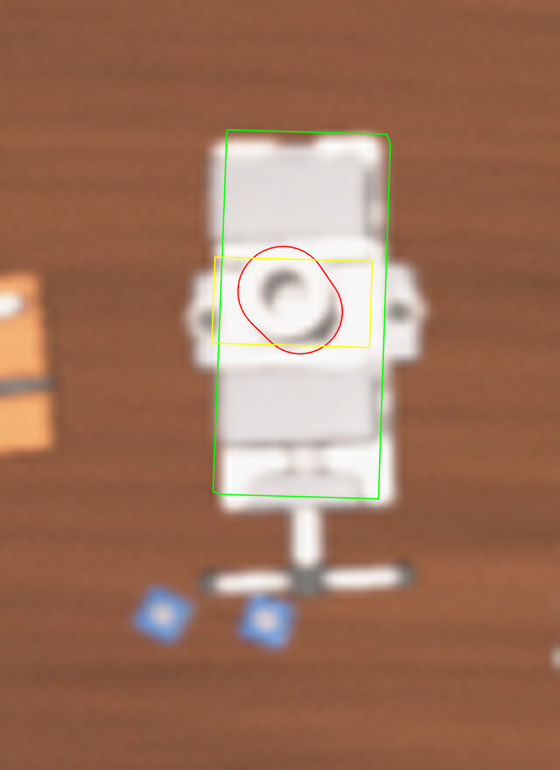

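View pics/sv.png

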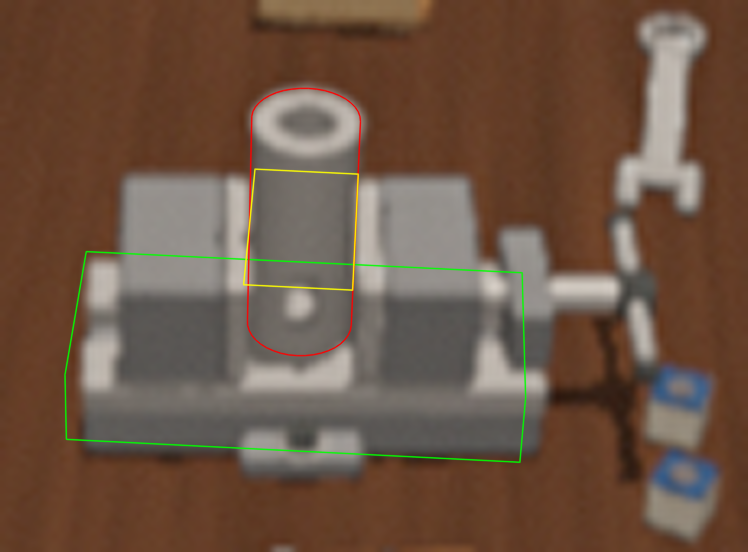

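View pics/ts.png

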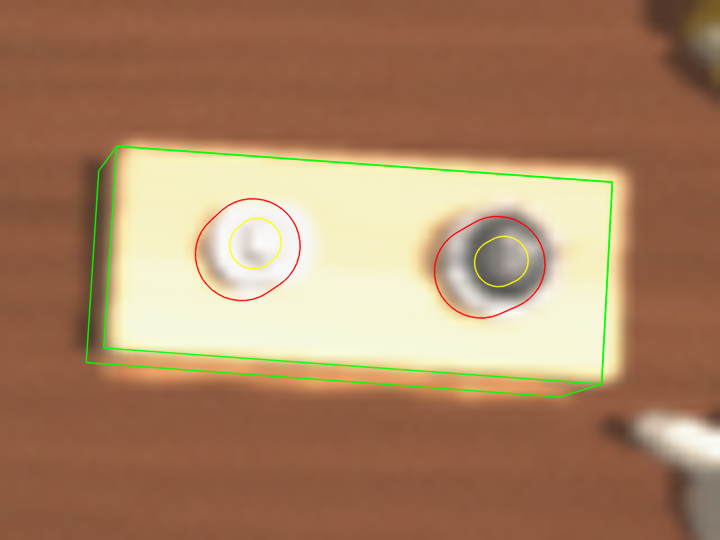

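View pics/ss.png

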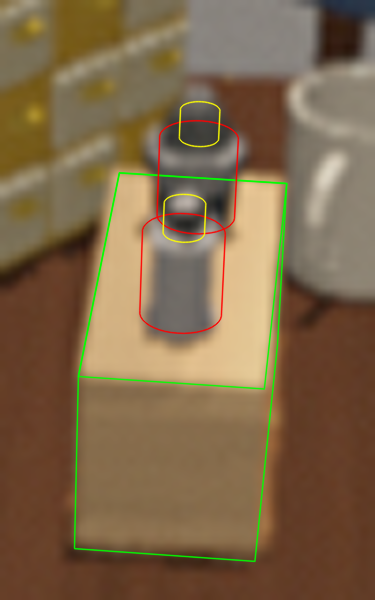

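Run:
```python
from ov import *
D=pickle.load(open("d.pkl","rb"))
g=lambda c,l:D[c,l][0][1].astype(float)
def arbor(x,y,yaw,z0):
    h=cyl(18,83,123,80); 
    h[:,0]=np.clip(h[:,0],-.014,.014)
    return [place(P,x,y,yaw,z0) for P in (h,cyl(17,77,83),cyl(10.5,123,137,6))]
m=g("side","arbor")
for y0 in (-.6,-.3,0,.3,.6):
    print(fit({"side":m},lambda p:arbor(p[0],p[1],p[2],.011),[.541,-.297,y0],[.005,.005,.2]))
im=D["side"][125:195,245:295,::-1].copy(); mm=cv2.resize(m[125:195,245:295],None,fx=8,fy=8,interpolation=cv2.INTER_NEAREST)
s=cv2.resize(im,None,fx=8,fy=8,interpolation=cv2.INTER_CUBIC); c,_=cv2.findContours(mm.astype(np.uint8),0,2)
t=s.copy();cv2.drawContours(t,c,-1,(0,255,0),1); cv2.imwrite("pics/am.png",np.hstack([s,t])[:,:800])
im=D["top"][180:210,300:360,::-1]; cv2.imwrite("pics/at.png",cv2.resize(im,None,fx=13,fy=13,interpolation=cv2.INTER_CUBIC))
# vise
def bed(p): return [place(box(-95,95,-42,42,0,35),p[0],p[1],p[2]),place(box(-75,75,-40,40,35,85),*p),place(cyl(22,0,105),*p,.035)]
for cs in (("side",),("top",),("side","top")):
    print(cs,fit({c:np.maximum(g(c,"vise"),g(c,"sleeve")) for c in cs},bed,[.545,.04,.05],[.01,.01,.1]))
```

```text
(array([ 0.5398, -0.2965,  0.0143]), np.float64(1.773101441934338))
(array([ 0.5398, -0.2957,  0.0037]), np.float64(1.7881006801940413))
(array([ 0.5396, -0.2957,  0.0099]), np.float64(1.7823562910733042))
(array([ 0.5398, -0.2958,  0.0228]), np.float64(1.7829945565311638))
(array([ 0.5398, -0.2964,  0.034 ]), np.float64(1.79224940567013))
('side',) (array([0.5451, 0.0436, 0.0909]), np.float64(8.251564938626412))
('top',) (array([0.5436, 0.0399, 0.0756]), np.float64(5.259127960296122))
('side', 'top') (array([0.5447, 0.0415, 0.0789]), np.float64(14.119323838935275))
```

View pics/am.png

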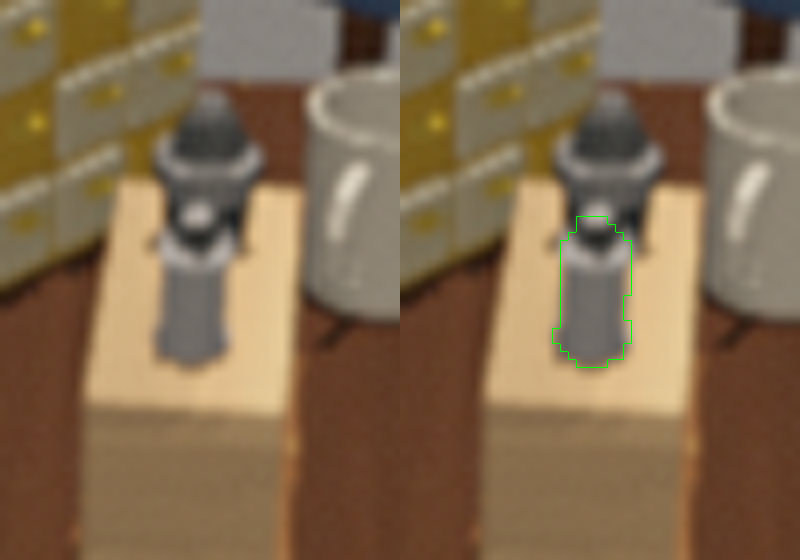

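View pics/at.png

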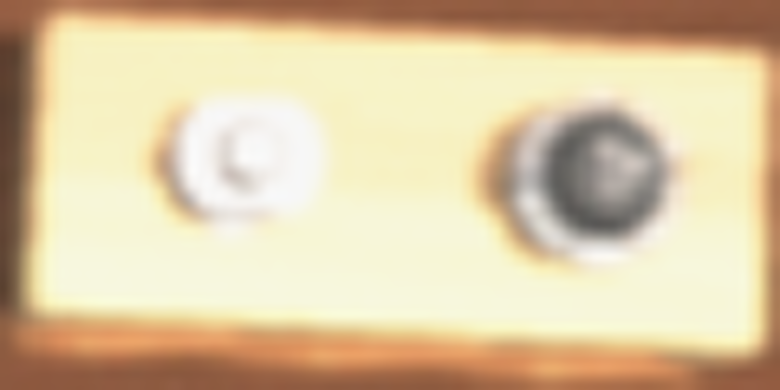

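```bash
cat > plan.py <<'E'
import numpy as np, json
def plan(p,yaw,wps,step=45,turn=8,fmt=True):
    """p in m, yaw deg; wps list of (x,y,z,yaw). returns rows, tool pointing down"""
    p=np.array(p,float)*1000; rows=[]
    for w in wps:
        t=np.array(w[:3])*1000.; 
        n=max(1,int(np.ceil(max(np.linalg.norm(t-p)/step,abs(w[3]-yaw)/turn))))
        p0=p.copy();y0=yaw
        for i in range(1,n+1):
            tg=p0+(t-p0)*i/n; ty=y0+(w[3]-y0)*i/n
            c,s=np.cos(np.radians(yaw)),np.sin(np.radians(yaw))
            B=np.array([[c,s,0],[0,0,-1],[-s,c,0]])
            d=np.round(B@(tg-p),1); a=np.round(-(ty-yaw),1)
            rows.append([d.tolist(),[0,float(a),0]]); p=p+B.T@d; yaw=yaw-a
    for i in range(0,len(rows),12): print(json.dumps(rows[i:i+12]))
    print(len(rows),p,yaw)
E
python3 - <<'E'
from h import *
from plan import plan
print(atz("top",[[300+247/13-.5,180+157/13-.5]],.134))
plan([.2414,.6029,.1883],68.18,[(.24,.60,.34,68),(.46,.44,.34,44),(.63,.10,.34,10),(.541,-.298,.25,-1)])
E
```

```text
[[ 0.5407 -0.3002  0.134 ]]
[[[-0.8, -37.9, 0.1], [0, 0.0, 0]], [[-0.8, -37.9, 0.0], [0, 0.1, 0]], [[-0.8, -38.0, 0.1], [0, 0.0, 0]], [[-0.8, -37.9, 0.0], [0, 0.1, 0]], [[-9.4, 0.0, -37.7], [0, 3.4, 0]], [[-7.2, 0.0, -38.2], [0, 3.5, 0]], [[-4.8, 0.0, -38.6], [0, 3.4, 0]], [[-2.5, -0.0, -38.7], [0, 3.4, 0]], [[-0.2, -0.0, -38.9], [0, 3.4, 0]], [[2.1, -0.0, -38.8], [0, 3.5, 0]], [[4.5, -0.0, -38.6], [0, 3.4, 0]], [[-12.6, 0.0, -40.3], [0, 3.8, 0]]]
[[[-10.0, 0.0, -41.1], [0, 3.8, 0]], [[-7.2, 0.0, -41.6], [0, 3.7, 0]], [[-4.5, 0.0, -42.0], [0, 3.8, 0]], [[-1.7, -0.0, -42.2], [0, 3.8, 0]], [[1.1, -0.0, -42.2], [0, 3.8, 0]], [[3.9, -0.0, -42.1], [0, 3.7, 0]], [[6.5, -0.0, -41.7], [0, 3.8, 0]], [[9.4, -0.0, -41.2], [0, 3.8, 0]], [[-15.7, 9.0, -37.7], [0, 1.1, 0]], [[-14.9, 9.0, -37.9], [0, 1.1, 0]], [[-14.2, 9.0, -38.2], [0, 1.1, 0]], [[-13.5, 9.0, -38.5], [0, 1.1, 0]]]
[[[-12.7, 9.0, -38.8], [0, 1.1, 0]], [[-12.0, 9.0, -38.9], [0, 1.1, 0]], [[-11.2, 9.0, -39.2], [0, 1.1, 0]], [[-10.5, 9.0, -39.5], [0, 1.1, 0]], [[-9.7, 9.0, -39.6], [0, 1.1, 0]], [[-9.0, 9.0, -39.8], [0, 1.1, 0]]]
30 [ 540.9873 -298.0466  250.    ] -1.0199999999999805
```

>>> {"name": "carry_out", "arguments": {"targets": [[[-0.8,-38,0],[0,0,0]],[[-0.8,-38,0],[0,0,0]],[[-0.8,-38,0],[0,0,0]],[[-0.8,-38,0],[0,0,0]],[[-9.4,0,-37.7],[0,3.4,0]],[[-7.2,0,-38.2],[0,3.5,0]],[[-4.8,0,-38.6],[0,3.4,0]],[[-2.5,0,-38.7],[0,3.4,0]],[[-0.2,0,-38.9],[0,3.4,0]],[[2.1,0,-38.8],[0,3.5,0]],[[4.5,0,-38.6],[0,3.4,0]],[[-12.6,0,-40.3],[0,3.8,0]]], "jaw": 1}}

```text
time_s: 2.2
tool_pos: [0.4815, 0.4035, 0.3401]
tool_rot: [-90.0, 0.0, 40.3]
force: [1.3, -0.5, -1.7]
grip_width: 0.087
```

>>> {"name": "carry_out", "arguments": {"targets": [[[-10.0,0,-41.1],[0,3.8,0]],[[-7.2,0,-41.6],[0,3.7,0]],[[-4.5,0,-42],[0,3.8,0]],[[-1.7,0,-42.2],[0,3.8,0]],[[1.1,0,-42.2],[0,3.8,0]],[[3.9,0,-42.1],[0,3.7,0]],[[6.5,0,-41.7],[0,3.8,0]],[[9.4,0,-41.2],[0,3.8,0]],[[-15.7,9,-37.7],[0,1.1,0]],[[-14.9,9,-37.9],[0,1.1,0]],[[-14.2,9,-38.2],[0,1.1,0]],[[-13.5,9,-38.5],[0,1.1,0]]]}}

```text
time_s: 3.4
tool_pos: [0.5966, -0.0591, 0.305]
tool_rot: [-90.0, -0.0, 5.7]
force: [1.0, 0.1, 0.3]
grip_width: 0.087
```

>>> {"name": "carry_out", "arguments": {"targets": [[[-12.7,9,-38.8],[0,1.1,0]],[[-12,9,-38.9],[0,1.1,0]],[[-11.2,9,-39.2],[0,1.1,0]],[[-10.5,9,-39.5],[0,1.1,0]],[[-9.7,9,-39.6],[0,1.1,0]],[[-9,9,-39.8],[0,1.1,0]],[[0,0,0],[0,0,0]],[[0,0,0],[0,0,0]]]}}

```text
time_s: 4.2
tool_pos: [0.5439, -0.2976, 0.2511]
tool_rot: [-90.0, 0.0, -1.0]
force: [0.9, 0.1, 0.2]
grip_width: 0.0869
```

```bash
cat > see.py <<'E'
import sys
from ov import *
tag=sys.argv[1]; c=sys.argv[2]; roi=tuple(int(v) for v in sys.argv[3].split(",")); f=float(sys.argv[4])
im=env.read_camera(c); np.save(f"pics/{tag}.npy",im)
o=env.get_obs(); 
lines=[]
from scipy.spatial.transform import Rotation as Ro
r=np.radians(o["tool_rot"]); M=Ro.from_euler("xyz",r).as_matrix(); p=np.array(o["tool_pos"])
lines=[([p-.02*M[:,0],p+.02*M[:,0]],(0,0,255)),([p-.02*M[:,2],p+.02*M[:,2]],(0,255,0)),([p,p-.1*M[:,1]],(255,0,0))]
overlay(im,c,[],roi,f,f"pics/{tag}.png",lines)
print({k:np.round(v,4) for k,v in o.items() if k in("time_s","tool_pos","tool_rot","force","wrist_torque","grip_width","qpos")})
E
python3 see.py a1 side 230,90,330,210 6.5; python3 see.py a2 top 290,150,380,230 8
```

```text
{'time_s': np.float64(4.25), 'qpos': array([-3.7609, 15.1688, 37.0377, 83.3921, -9.161 , 84.4788, 32.3923]), 'tool_pos': array([ 0.5449, -0.2959,  0.2512]), 'tool_rot': array([-89.9517,  -0.0168,  -0.8032]), 'force': array([ 0.7091,  0.77  , -0.3682]), 'wrist_torque': array([-0.0695,  0.043 , -0.0023]), 'grip_width': np.float64(0.0869)}
{'time_s': np.float64(4.3), 'qpos': array([-3.8127, 15.1542, 36.9957, 83.3815, -9.1569, 84.4812, 32.3963]), 'tool_pos': array([ 0.5454, -0.2951,  0.2514]), 'tool_rot': array([-89.9472,  -0.0351,  -0.7048]), 'force': array([-0.2826,  0.8576,  0.2611]), 'wrist_torque': array([-0.0368,  0.0747,  0.0389]), 'grip_width': np.float64(0.0869)}
```

View pics/a1.png

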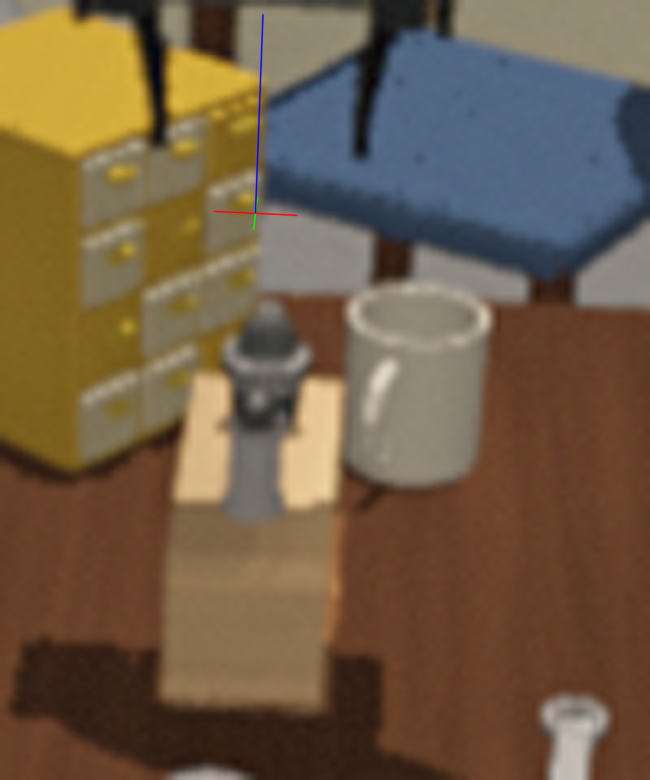

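View pics/a2.png

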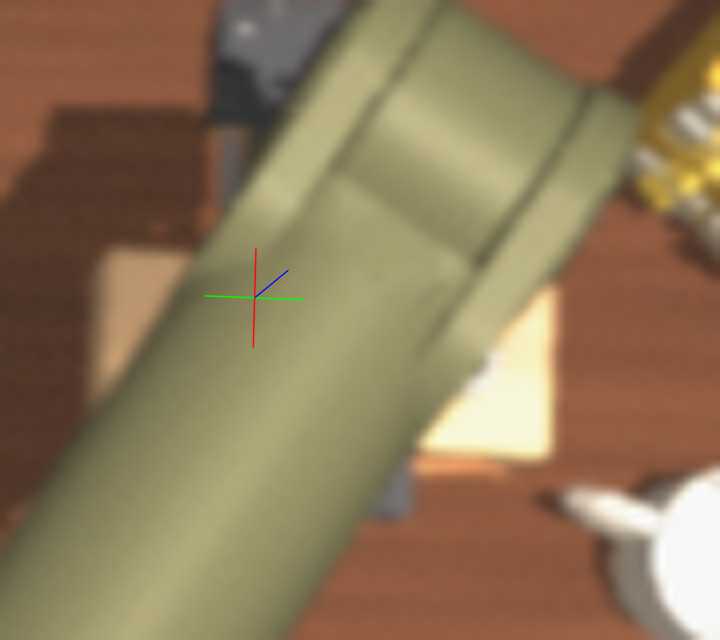

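>>> {"name": "carry_out", "arguments": {"targets": [[[0,0,0],[0,0,0]],[[0,0,0],[0,0,0]],[[0,0,0],[0,0,0]],[[0,0,0],[0,0,0]]], "jaw": 0.6, "squeeze": 30}}

```text
time_s: 4.7
tool_pos: [0.5448, -0.296, 0.2514]
tool_rot: [-90.0, -0.0, -0.8]
force: [0.2, -0.2, -0.2]
grip_width: 0.0628
```

```bash
python3 see.py a3 side 230,90,330,210 6.5
```

```text
{'time_s': np.float64(4.75), 'qpos': array([-3.7951, 15.1558, 37.078 , 83.3974, -9.1227, 84.4698, 32.4111]), 'tool_pos': array([ 0.5447, -0.2962,  0.2513]), 'tool_rot': array([-89.9955,  -0.0133,  -0.7863]), 'force': array([0.0344, 0.5608, 0.3582]), 'wrist_torque': array([-0.0747, -0.0301,  0.0377]), 'grip_width': np.float64(0.059)}
```

View pics/a3.png

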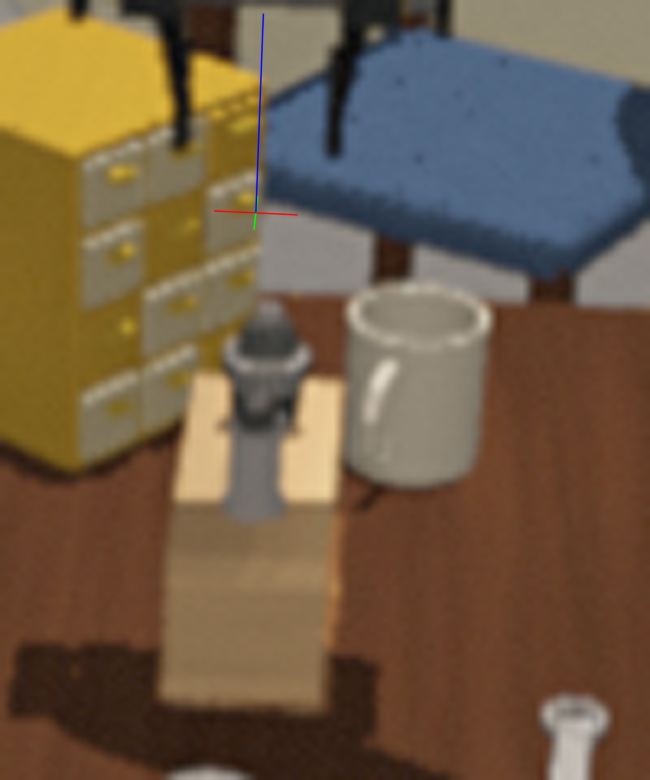

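>>> {"name": "carry_out", "arguments": {"targets": [[[0,0,0],[0,0,0]],[[0,0,0],[0,0,0]],[[0,0,0],[0,0,0]],[[0,0,0],[0,0,0]],[[0,0,0],[0,0,0]],[[0,0,0],[0,0,0]],[[0,0,0],[0,0,0]],[[0,0,0],[0,0,0]]], "jaw": 0.1}}

```text
time_s: 5.55
tool_pos: [0.5445, -0.2965, 0.2512]
tool_rot: [-90.0, 0.0, -0.8]
force: [0.8, 0.9, -0.1]
grip_width: 0.0096
```

```bash
python3 see.py a4 side 230,60,330,180 6.5
```

```text
{'time_s': np.float64(5.6), 'qpos': array([-3.7679, 15.1641, 37.0838, 83.3987, -9.1244, 84.4672, 32.415 ]), 'tool_pos': array([ 0.5446, -0.2965,  0.2513]), 'tool_rot': array([-89.9969,  -0.0071,  -0.8156]), 'force': array([-0.5147, -0.7178, -0.0814]), 'wrist_torque': array([-0.105 , -0.0009,  0.0181]), 'grip_width': np.float64(0.0089)}
```

View pics/a4.png

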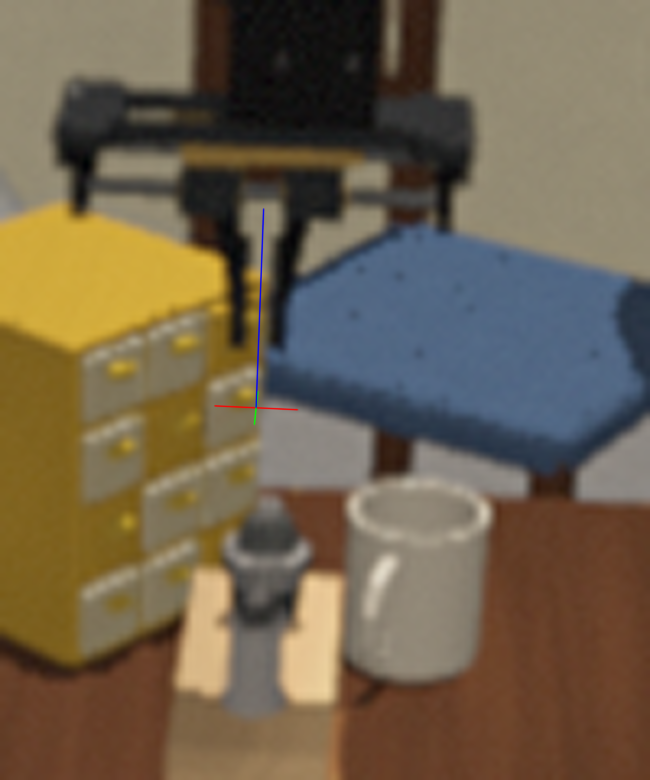

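Run:
```python
from ov import *
D=pickle.load(open("d.pkl","rb"))
from scipy.spatial.transform import Rotation as Ro
M=Ro.from_euler("xyz",np.radians([-90,.1,68.18])).as_matrix(); p=np.array([.2414,.6029,.1883])
lines=[([p-.02*M[:,0],p+.02*M[:,0]],(0,0,255)),([p-.02*M[:,2],p+.02*M[:,2]],(0,255,0)),([p,p-.1*M[:,1]],(255,0,0))]
overlay(D["side"],"side",[],(392,264,512,384),5,"pics/q1.png",lines)
overlay(D["top"],"top",[],(0,220,120,340),5,"pics/q2.png",lines)
```

```text
(no output)
```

View pics/q1.png

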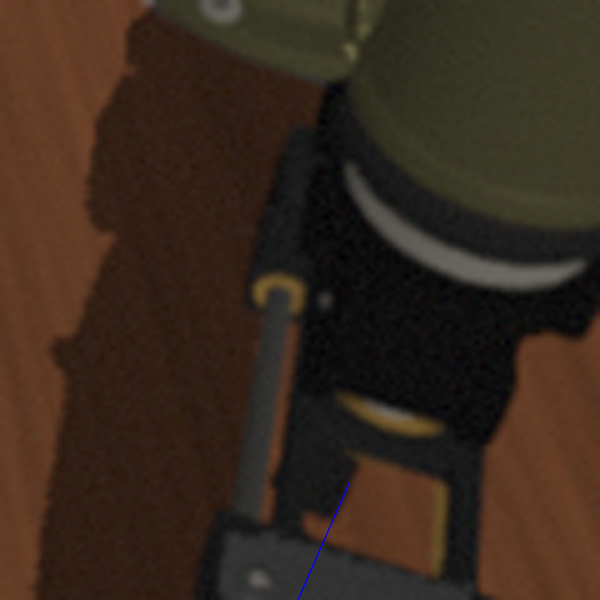

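View pics/q2.png

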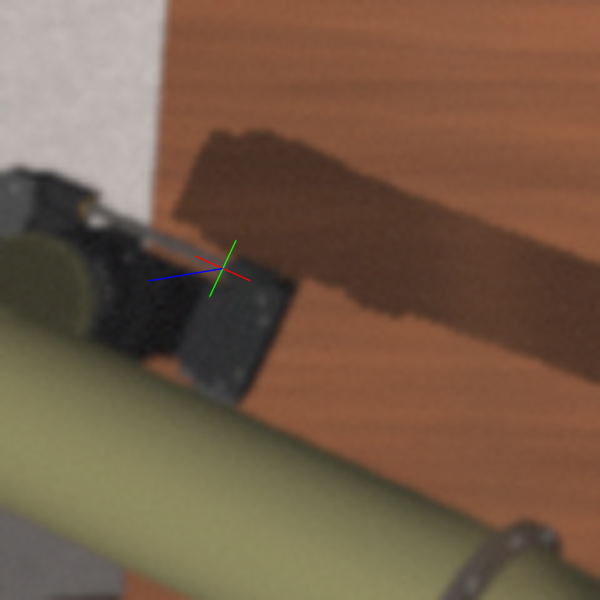

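>>> {"name": "carry_out", "arguments": {"targets": [[[-2.5,20,-1],[0,0,0]],[[-2,20,-1],[0,0,0]],[[0,20,0],[0,0,0]],[[0,20,0],[0,0,0]],[[0,0,0],[0,0,0]],[[0,0,0],[0,0,0]],[[0,0,0],[0,0,0]]], "jaw": 0.62}}

```text
time_s: 6.3
tool_pos: [0.5408, -0.2989, 0.1727]
tool_rot: [-90.0, -0.1, -0.8]
force: [0.9, -0.2, -0.8]
grip_width: 0.0518
```

```bash
python3 see.py a5 side 230,90,330,210 6.5;python3 see.py a6 top 290,150,380,230 8
```

```text
{'time_s': np.float64(6.35), 'qpos': array([ -3.3969,  16.7427,  36.5708,  90.6881, -10.2197,  75.8194,
        33.6813]), 'tool_pos': array([ 0.5408, -0.299 ,  0.1727]), 'tool_rot': array([-90.0471,  -0.1204,  -0.8194]), 'force': array([ 0.1811,  0.4049, -0.3601]), 'wrist_torque': array([-0.0696,  0.0759, -0.0116]), 'grip_width': np.float64(0.0527)}
{'time_s': np.float64(6.4), 'qpos': array([ -3.3968,  16.739 ,  36.5669,  90.6996, -10.2223,  75.8142,
        33.6831]), 'tool_pos': array([ 0.5407, -0.2989,  0.1726]), 'tool_rot': array([-90.0407,  -0.12  ,  -0.8165]), 'force': array([0.2421, 0.4876, 0.1793]), 'wrist_torque': array([-0.0673,  0.032 ,  0.0277]), 'grip_width': np.float64(0.0531)}
```

View pics/a5.png

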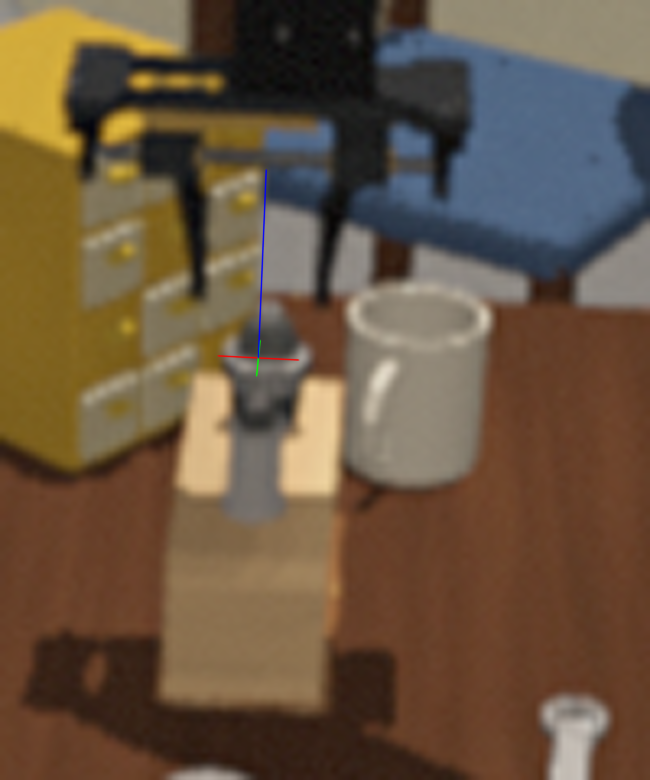

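View pics/a6.png

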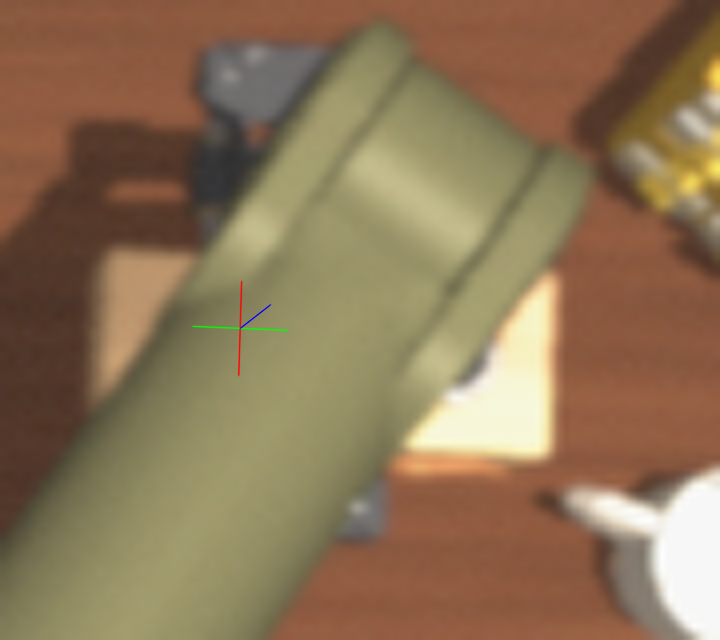

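>>> {"name": "carry_out", "arguments": {"targets": [[[0,25,0],[0,0,0]],[[0,25,0],[0,0,0]],[[0,22,0],[0,0,0]],[[0,0,0],[0,0,0]],[[0,0,0],[0,0,0]]]}}

```text
time_s: 6.9
tool_pos: [0.5404, -0.2987, 0.1001]
tool_rot: [-90.0, -0.0, -0.8]
force: [-0.9, 0.8, 1.2]
grip_width: 0.0542
```

```bash
python3 see.py a7 side 240,110,310,200 8
```

```text
{'time_s': np.float64(6.95), 'qpos': array([ -2.5334,  19.9375,  35.671 ,  95.598 , -12.3771,  68.3181,
        35.2666]), 'tool_pos': array([ 0.541 , -0.299 ,  0.1009]), 'tool_rot': array([-90.0487,  -0.1207,  -0.8198]), 'force': array([ 0.2063, -0.359 ,  1.1312]), 'wrist_torque': array([-0.1259,  0.0498, -0.0095]), 'grip_width': np.float64(0.0541)}
```

View pics/a7.png

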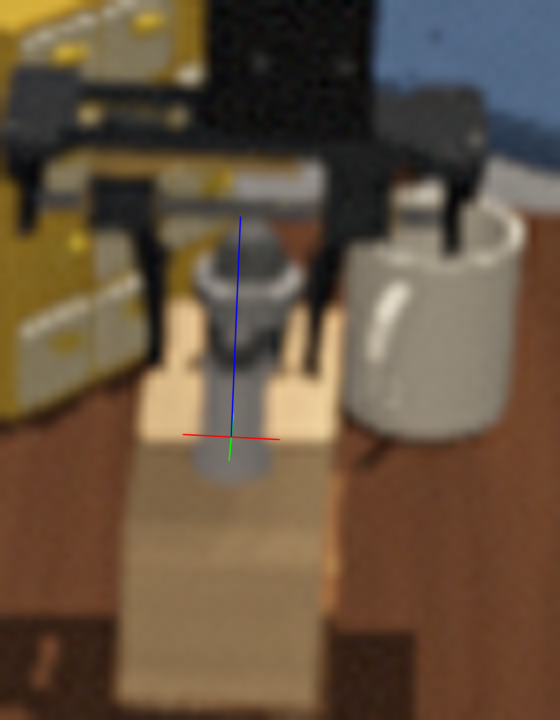

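>>> {"name": "carry_out", "arguments": {"targets": [[[0,9,0],[0,0,0]],[[0,1.5,0],[0,0,0]],[[0,1.5,0],[0,0,0]],[[0,1.5,0],[0,0,0]],[[0,0,0],[0,0,0]]]}}

```text
time_s: 7.45
tool_pos: [0.54, -0.2984, 0.0857]
tool_rot: [-90.0, 0.0, -0.8]
force: [-0.3, 0.4, -0.2]
grip_width: 0.0538
```

>>> {"name": "carry_out", "arguments": {"targets": [[[0,6,0],[0,0,0]],[[0,4,0],[0,0,0]],[[0,3,0],[0,0,0]],[[0,0,0],[0,0,0]]]}}

```text
time_s: 7.85
tool_pos: [0.5396, -0.2982, 0.072]
tool_rot: [-90.0, 0.1, -0.8]
force: [0.0, -0.2, -0.8]
grip_width: 0.0542
```

```bash
python3 see.py a8 side 240,110,310,200 8
```

```text
{'time_s': np.float64(7.9), 'qpos': array([ -2.0693,  21.4961,  35.17  ,  97.2452, -13.3982,  65.5534,
        36.0023]), 'tool_pos': array([ 0.5398, -0.2983,  0.0723]), 'tool_rot': array([-89.9853,   0.0398,  -0.8172]), 'force': array([-0.1762,  0.3558,  0.5021]), 'wrist_torque': array([-0.1395,  0.1194, -0.0119]), 'grip_width': np.float64(0.0542)}
```

View pics/a8.png

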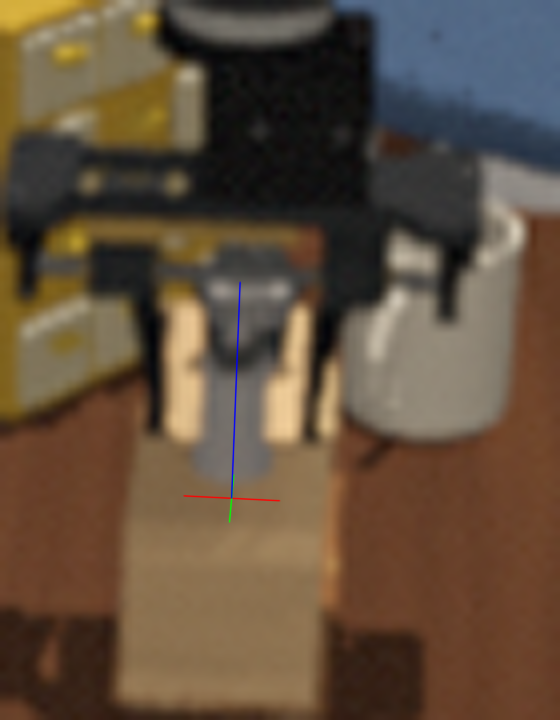

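>>> {"name": "carry_out", "arguments": {"targets": [[[0,3,0],[0,0,0]],[[0,0,0],[0,0,0]],[[0,0,0],[0,0,0]],[[0,0,0],[0,0,0]],[[0,0,0],[0,0,0]],[[0,0,0],[0,0,0]],[[0,0,0],[0,0,0]],[[0,0,0],[0,0,0]]], "jaw": 0, "squeeze": 30}}

```text
time_s: 8.7
tool_pos: [0.54, -0.2984, 0.0699]
tool_rot: [-90.0, -0.0, -0.8]
force: [-0.6, 1.0, 1.3]
grip_width: 0.0279
```

```bash
python3 see.py a9 side 240,110,310,200 8
```

```text
{'time_s': np.float64(8.75), 'qpos': array([ -2.0141,  21.6336,  35.1222,  97.3819, -13.5163,  65.2668,
        36.0857]), 'tool_pos': array([ 0.54  , -0.2984,  0.0699]), 'tool_rot': array([-89.9888,  -0.0015,  -0.8227]), 'force': array([-1.8063, -0.0325,  1.2565]), 'wrist_torque': array([-0.0244,  0.3303, -0.05  ]), 'grip_width': np.float64(0.0277)}
```

View pics/a9.png

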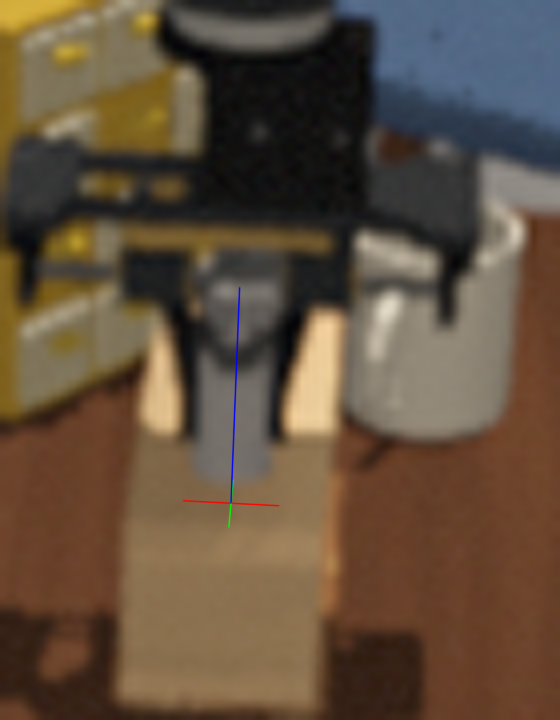

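Run:
```python
from plan import plan
plan([.540,-.2984,.0699],-.8,[(.540,-.2984,.16,-.8),(.545,-.2,.24,.8),(.550,.041,.24,4.5)],step=40)
```

```text
[[[0.0, -30.0, 0.0], [0, -0.0, 0]], [[0.0, -30.1, 0.0], [0, -0.0, 0]], [[0.0, -30.0, 0.0], [0, -0.0, 0]], [[0.9, -20.0, 24.6], [0, -0.4, 0]], [[1.1, -20.0, 24.6], [0, -0.4, 0]], [[1.2, -20.0, 24.6], [0, -0.4, 0]], [[1.5, -20.0, 24.6], [0, -0.4, 0]], [[1.2, 0.0, 34.4], [0, -0.5, 0]], [[1.5, 0.0, 34.4], [0, -0.6, 0]], [[1.8, 0.0, 34.4], [0, -0.5, 0]], [[2.2, 0.0, 34.4], [0, -0.5, 0]], [[2.4, 0.0, 34.3], [0, -0.5, 0]]]
[[[2.8, 0.0, 34.4], [0, -0.6, 0]], [[3.1, 0.0, 34.3], [0, -0.5, 0]]]
14 [550.01441459  41.04362334 240.        ] 4.5
```

>>> {"name": "carry_out", "arguments": {"targets": [[[0,-15,0],[0,0,0]],[[0,-30,0],[0,0,0]],[[0,-30,0],[0,0,0]],[[0,-15,0],[0,0,0]],[[0.9,-20,24.6],[0,-0.4,0]],[[1.1,-20,24.6],[0,-0.4,0]],[[1.2,-20,24.6],[0,-0.4,0]],[[1.5,-20,24.6],[0,-0.4,0]],[[1.2,0,34.4],[0,-0.5,0]],[[1.5,0,34.4],[0,-0.6,0]],[[1.8,0,34.4],[0,-0.5,0]],[[2.2,0,34.4],[0,-0.5,0]]]}}

```text
time_s: 9.95
tool_pos: [0.5473, -0.061, 0.2393]
tool_rot: [-90.0, 0.1, 2.9]
force: [-0.1, -0.9, -5.5]
grip_width: 0.028
```

>>> {"name": "carry_out", "arguments": {"targets": [[[2.4,0,34.3],[0,-0.5,0]],[[2.8,0,24.4],[0,-0.6,0]],[[3.1,0,24.3],[0,-0.5,0]],[[0,0,20],[0,0,0]],[[0,0,0],[0,0,0]],[[0,0,0],[0,0,0]],[[0,0,0],[0,0,0]]]}}

```text
time_s: 10.65
tool_pos: [0.5497, 0.0394, 0.2395]
tool_rot: [-90.1, 0.0, 4.4]
force: [0.7, -0.7, -4.2]
grip_width: 0.0279
```

```bash
python3 see.py b1 side 210,110,320,280 4.5; python3 see.py b2 top 180,140,280,220 8
```

```text
{'time_s': np.float64(10.7), 'qpos': array([-28.2476,   4.9815,  22.9588,  93.7393,  -1.927 ,  81.6928,
        -0.7349]), 'tool_pos': array([0.5498, 0.0393, 0.2396]), 'tool_rot': array([-90.0345,   0.0156,   4.3526]), 'force': array([-0.2444, -0.2395, -4.6628]), 'wrist_torque': array([-0.0944,  0.0667, -0.001 ]), 'grip_width': np.float64(0.0277)}
{'time_s': np.float64(10.75), 'qpos': array([-28.2448,   4.9791,  22.949 ,  93.7323,  -1.9378,  81.6948,
        -0.7385]), 'tool_pos': array([0.5498, 0.0395, 0.2397]), 'tool_rot': array([-90.022 ,   0.0088,   4.3546]), 'force': array([-0.3172, -0.8041, -4.4462]), 'wrist_torque': array([-0.1051,  0.0559, -0.0146]), 'grip_width': np.float64(0.0279)}
```

View pics/b1.png

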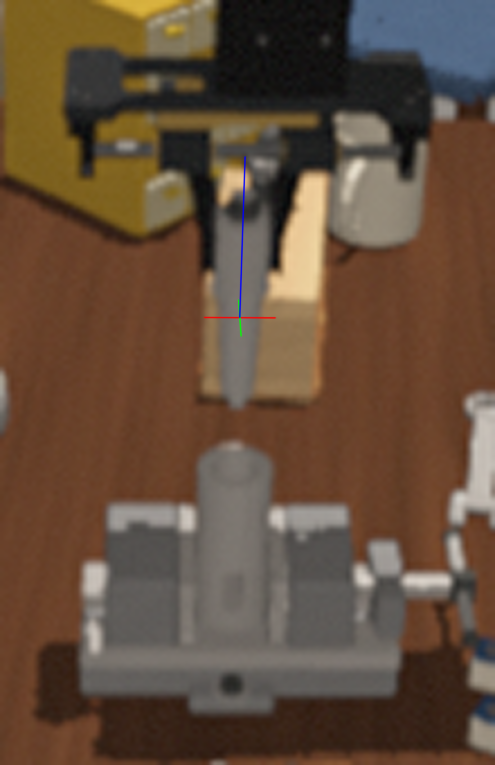

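View pics/b2.png

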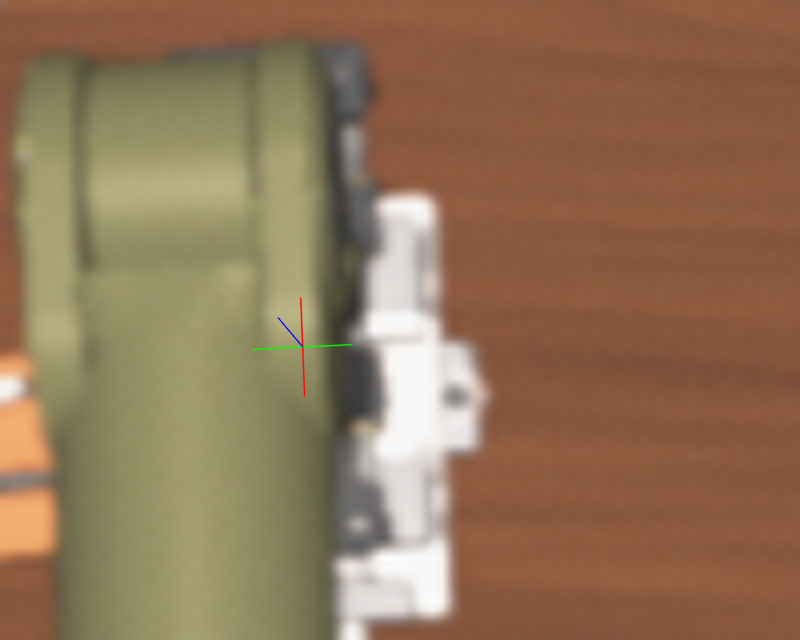

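```bash
python3 - <<'E'
from h import *
f=lambda X:(proj("side",[X])[0]+.5-[210,110])*4.5
for z in (.140,.165,.17,.175,.18,.185,.19): print(z,f([.5498,.0394,z]))
print(f([.550,.041,.14]))
E
python3 - <<'E'
import sys; sys.argv=["x"]
from h import *
env.read_camera("side")
r=env.outline_of("side","sleeve"); m=np.array(r[0]["mask"]).astype(float); print(r[0]["p"],m.sum())
print(fit({"side":m},lambda p:[place(cyl(22,0,105),p[0],p[1],0,.035)],[.55,.04],[.01,.01]))
r=env.outline_of("side","arbor"); m=np.array(r[0]["mask"]).astype(float); print(r[0]["p"],m.sum())
ys,xs=np.nonzero(m); print([(y,xs[ys==y].min(),xs[ys==y].max()) for y in range(ys.min(),ys.max()+1,3)],ys.max(),xs[ys==ys.max()])
E
```

```text
0.14 [234.4468 463.9013]
0.165 [235.6235 428.3284]
0.17 [235.8618 421.1173]
0.175 [236.1012 413.8735]
0.18 [236.3417 406.597 ]
0.185 [236.5831 399.2875]
0.19 [236.8256 391.9449]
[233.987  465.4444]
0.78 642.0
(array([0.5497, 0.045 ]), np.float64(2.11805438520302))
0.74 442.0
[(152, np.int64(262), np.int64(264)), (155, np.int64(259), np.int64(267)), (158, np.int64(258), np.int64(268)), (161, np.int64(258), np.int64(268)), (164, np.int64(258), np.int64(268)), (167, np.int64(258), np.int64(268)), (170, np.int64(258), np.int64(268)), (173, np.int64(258), np.int64(269)), (176, np.int64(258), np.int64(268)), (179, np.int64(258), np.int64(267)), (182, np.int64(258), np.int64(267)), (185, np.int64(258), np.int64(266)), (188, np.int64(259), np.int64(266)), (191, np.int64(259), np.int64(266)), (194, np.int64(259), np.int64(265)), (197, np.int64(260), np.int64(264))] 199 [261 262 263]
```

>>> {"name": "carry_out", "arguments": {"targets": [[[0.2,0,2.3],[0,0,0]],[[0,15,0],[0,0,0]],[[0,15,0],[0,0,0]],[[0,10,0],[0,0,0]],[[0,10,0],[0,0,0]],[[0,0,0],[0,0,0]],[[0,0,0],[0,0,0]]]}}

```text
time_s: 11.6
tool_pos: [0.5499, 0.0432, 0.1896]
tool_rot: [-90.0, 0.0, 4.5]
force: [1.1, -0.3, -3.9]
grip_width: 0.0274
```

```bash
python3 see.py b3 side 220,130,300,250 6.5
```

```text
{'time_s': np.float64(11.65), 'qpos': array([-28.2168,   6.2946,  22.721 ,  98.0463,  -2.5043,  76.1077,
        -0.541 ]), 'tool_pos': array([0.5503, 0.0433, 0.1902]), 'tool_rot': array([-89.9951,  -0.0491,   4.4784]), 'force': array([-0.0507, -0.7909, -3.0176]), 'wrist_torque': array([-0.0861,  0.0444,  0.023 ]), 'grip_width': np.float64(0.0279)}
```

View pics/b3.png

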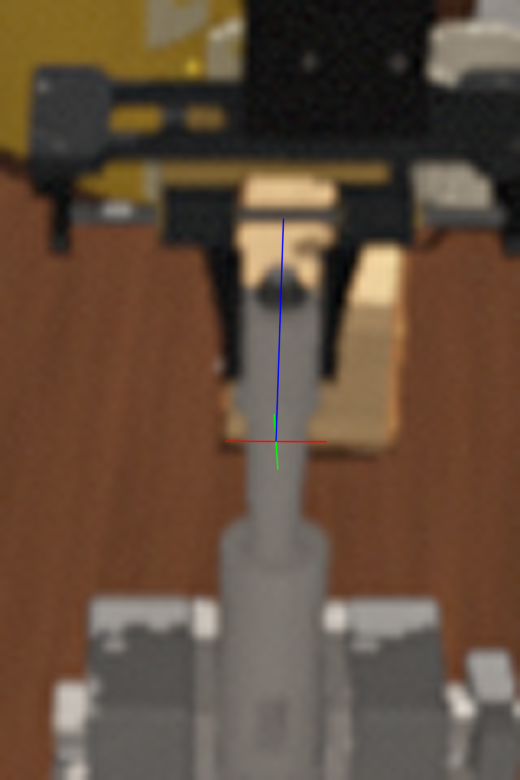

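>>> {"name": "carry_out", "arguments": {"targets": [[[0,12,0],[0,0,0]],[[0,12,0],[0,0,0]],[[0,10,0],[0,0,0]],[[0,7,0],[0,0,0]],[[0,0,0],[0,0,0]],[[0,0,0],[0,0,0]]]}}

```text
time_s: 12.25
tool_pos: [0.5495, 0.0429, 0.1485]
tool_rot: [-90.0, 0.1, 4.5]
force: [-0.8, -0.8, -5.5]
grip_width: 0.028
```

>>> {"name": "carry_out", "arguments": {"targets": [[[0,4,0],[0,0,0]],[[0,4,0],[0,0,0]],[[0,3,0],[0,0,0]],[[0,0,0],[0,0,0]]]}}

```text
time_s: 12.65
tool_pos: [0.5496, 0.0425, 0.1371]
tool_rot: [-90.1, 0.0, 4.5]
force: [-0.9, -3.5, -6.1]
grip_width: 0.0281
```

```bash
cat > av.py <<'E'
import sys
from cell import env
import numpy as np
n=int(sys.argv[1]) if len(sys.argv)>1 else 4
F=[];T=[]
for i in range(n):
    env.read_camera("side"); o=env.get_obs(); F.append(o["force"]);T.append(o["wrist_torque"])
print(round(o["time_s"],2),"F",np.round(np.mean(F,0),2),"T",np.round(np.mean(T,0),3),"p",np.round(np.array(o["tool_pos"])*1000,2),np.round(o["tool_rot"],2),round(o["grip_width"]*1000,1))
E
python3 av.py 4
```

```text
12.85 F [-1.17 -4.   -6.35] T [-1.184  0.359  0.004] p [549.54  42.57 137.28] [-9.005e+01  5.000e-02  4.460e+00] 28.2
```

>>> {"name": "carry_out", "arguments": {"targets": [[[-0.4,0,-1.2],[0,0,0]],[[0,0,0],[0,0,0]],[[0,0,0],[0,0,0]]]}}

```text
time_s: 13.15
tool_pos: [0.5495, 0.0425, 0.1378]
tool_rot: [-90.0, -0.0, 4.5]
force: [-0.8, -2.0, -5.1]
grip_width: 0.0278
```

```bash
python3 av.py 4
```

```text
13.35 F [-1.42 -2.61 -6.14] T [-0.732  0.444  0.005] p [549.54  42.4  137.79] [-89.98  -0.     4.5 ] 27.7
```

>>> {"name": "carry_out", "arguments": {"targets": [[[-0.8,0,-1.8],[0,0,0]],[[0,0,0],[0,0,0]],[[0,0,0],[0,0,0]]]}}

```text
time_s: 13.65
tool_pos: [0.5495, 0.0413, 0.1383]
tool_rot: [-89.9, -0.1, 4.5]
force: [-0.2, -0.1, -4.8]
grip_width: 0.0279
```

```bash
python3 av.py 4
```

```text
13.85 F [ 0.4   0.59 -4.37] T [0.199 0.068 0.032] p [549.25  41.04 138.08] [-8.994e+01 -5.000e-02  4.520e+00] 27.8
```

>>> {"name": "carry_out", "arguments": {"targets": [[[0,2,0],[0,0,0]],[[0,2,0],[0,0,0]],[[0,1,0],[0,0,0]],[[0,0,0],[0,0,0]],[[0,0,0],[0,0,0]]]}}

```text
time_s: 14.35
tool_pos: [0.5492, 0.0411, 0.1327]
tool_rot: [-89.9, -0.0, 4.5]
force: [-0.4, 4.3, -4.9]
grip_width: 0.0281
```

```bash
python3 av.py 3
```

```text
14.5 F [ 1.03  4.83 -5.25] T [ 1.221 -0.27   0.033] p [549.15  41.05 132.74] [-8.995e+01 -4.000e-02  4.520e+00] 27.8
```

>>> {"name": "carry_out", "arguments": {"targets": [[[0.5,0,1.5],[0,0,0]],[[0,0,0],[0,0,0]],[[0,0,0],[0,0,0]]]}}

```text
time_s: 14.8
tool_pos: [0.5492, 0.0413, 0.1327]
tool_rot: [-90.0, 0.0, 4.5]
force: [-0.2, 1.9, -4.8]
grip_width: 0.0278
```

```bash
python3 av.py 3
```

```text
14.95 F [ 0.88  2.21 -4.73] T [ 0.537 -0.073 -0.011] p [549.22  41.3  132.69] [-9.002e+01  1.000e-02  4.460e+00] 27.7
```

>>> {"name": "carry_out", "arguments": {"targets": [[[0.4,0,1.2],[0,0,0]],[[0,1,0],[0,0,0]],[[0,1,0],[0,0,0]],[[0,0,0],[0,0,0]],[[0,0,0],[0,0,0]]]}}

```text
time_s: 15.45
tool_pos: [0.5492, 0.0419, 0.1304]
tool_rot: [-90.1, 0.1, 4.4]
force: [-1.0, -2.2, -6.0]
grip_width: 0.0279
```

```bash
python3 av.py 3
```

```text
15.6 F [-0.82 -2.16 -5.66] T [-0.708  0.25   0.014] p [549.3   42.02 130.47] [-9.006e+01  5.000e-02  4.450e+00] 27.7
```

>>> {"name": "carry_out", "arguments": {"targets": [[[-0.3,0.5,-0.8],[0,0,0]],[[0,1,0],[0,0,0]],[[0,0.5,0],[0,0,0]],[[0,0,0],[0,0,0]]]}}

```text
time_s: 16.0
tool_pos: [0.5493, 0.042, 0.1291]
tool_rot: [-90.0, 0.0, 4.5]
force: [-3.2, -2.0, -1.1]
grip_width: 0.0276
```

```bash
python3 av.py 3
```

```text
16.15 F [-2.77 -2.82 -0.95] T [-0.762  0.808 -0.019] p [549.29  41.94 129.03] [-9.001e+01  1.000e-02  4.480e+00] 28.0
```

>>> {"name": "carry_out", "arguments": {"targets": [[[-1,0,-1.2],[0,0,0]],[[0,0,0],[0,0,0]],[[0,0,0],[0,0,0]]]}}

```text
time_s: 16.45
tool_pos: [0.5492, 0.0417, 0.129]
tool_rot: [-89.9, -0.1, 4.5]
force: [0.1, -0.4, -2.8]
grip_width: 0.0276
```

```bash
python3 av.py 3
```

```text
16.6 F [ 0.92  0.54 -2.8 ] T [ 0.025 -0.173 -0.003] p [549.16  41.64 128.97] [-89.96  -0.09   4.51] 27.5
```

>>> {"name": "carry_out", "arguments": {"targets": [[[-0.3,1,-0.2],[0,0,0]],[[0,0,0],[0,7,0]],[[0,0,0],[0,-7,0]],[[0,0,0],[0,-7,0]],[[0,0,0],[0,7,0]],[[0,0,0],[0,0,0]]]}}

```text
time_s: 17.2
tool_pos: [0.5491, 0.0416, 0.1279]
tool_rot: [-89.9, -0.1, 4.5]
force: [3.4, 2.3, -3.6]
grip_width: 0.0278
```

```bash
python3 av.py 3
```

```text
17.35 F [ 3.85  2.54 -4.66] T [ 0.565 -0.925 -0.11 ] p [549.04  41.56 127.92] [-89.94  -0.11   4.62] 27.7
```

>>> {"name": "carry_out", "arguments": {"targets": [[[1.5,1,1],[0,0,0]],[[0,1,0],[0,8,0]],[[0,0.5,0],[0,-8,0]],[[0,0,0],[0,-8,0]],[[0,0.5,0],[0,8,0]],[[0,0,0],[0,0,0]]]}}

```text
time_s: 17.95
tool_pos: [0.5492, 0.0415, 0.1256]
tool_rot: [-90.0, 0.0, 4.4]
force: [-3.0, -0.1, 4.3]
grip_width: 0.0278
```

```bash
python3 av.py 3
```

```text
18.1 F [-2.85  1.21  6.2 ] T [ 0.193  0.677 -0.37 ] p [549.24  41.55 125.61] [-8.997e+01  4.000e-02  4.580e+00] 27.5
```

>>> {"name": "carry_out", "arguments": {"targets": [[[-0.7,-0.5,0.5],[0,0,0]],[[0,0,0],[0,8,0]],[[0,0,0],[0,-8,0]]]}}

```text
time_s: 18.4
tool_pos: [0.5492, 0.0416, 0.1254]
tool_rot: [-90.0, -0.0, 4.4]
force: [1.6, 0.3, 0.4]
grip_width: 0.0279
```

```bash
python3 av.py 2;python3 see.py c1 side 220,130,300,250 6.5
```

```text
18.5 F [-0.12 -0.77  0.99] T [-0.058 -0.111  0.322] p [549.17  41.57 125.37] [-9.005e+01 -4.000e-02  4.660e+00] 27.9
{'time_s': np.float64(18.55), 'qpos': array([-27.7175,   8.7863,  22.6422, 103.0644,  -3.5505,  68.8201,
         0.4683]), 'tool_pos': array([0.5492, 0.0416, 0.1254]), 'tool_rot': array([-90.0603,  -0.0349,   4.5007]), 'force': array([ 0.1018, -0.7433,  1.1778]), 'wrist_torque': array([-0.1927, -0.1106,  0.4152]), 'grip_width': np.float64(0.028)}
```

View pics/c1.png

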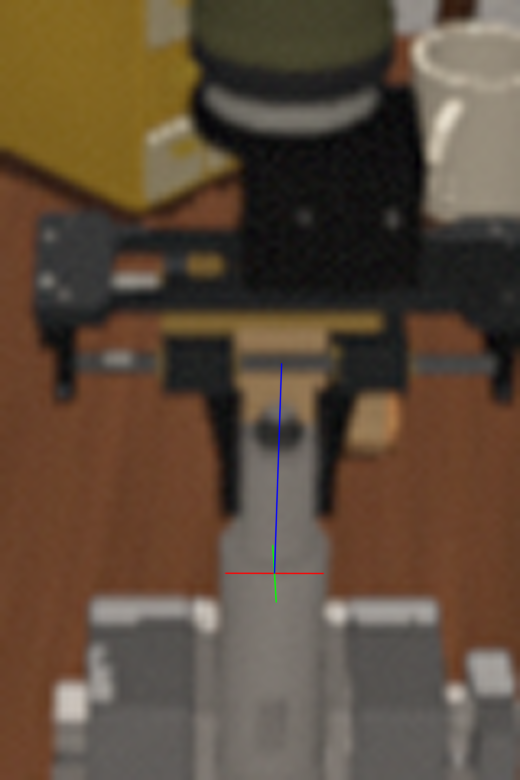

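>>> {"name": "carry_out", "arguments": {"targets": [[[0,0,0],[0,-8,0]],[[0,0.2,0],[0,8,0]],[[0,0.2,0],[0,8,0]],[[0,0,0],[0,-8,0]]]}}

```text
time_s: 18.95
tool_pos: [0.5492, 0.0416, 0.125]
tool_rot: [-90.0, -0.0, 4.1]
force: [0.5, -1.1, 0.8]
grip_width: 0.0276
```

```bash
python3 av.py 2
```

```text
19.05 F [ 0.79 -0.77  1.19] T [-0.266 -0.167  0.331] p [549.13  41.58 124.93] [-9.005e+01 -3.000e-02  4.480e+00] 28.0
```

>>> {"name": "carry_out", "arguments": {"targets": [[[0,0.1,0],[0,8,0]],[[0,0.1,0],[0,-8,0]],[[0,0.1,0],[0,-8,0]],[[0,0.1,0],[0,8,0]],[[0,0.1,0],[0,8,0]],[[0,0.1,0],[0,-8,0]],[[0,0.1,0],[0,-8,0]],[[0,0.1,0],[0,8,0]]]}}

```text
time_s: 19.85
tool_pos: [0.5492, 0.0416, 0.1243]
tool_rot: [-90.1, -0.0, 4.5]
force: [-0.1, -1.6, 3.7]
grip_width: 0.0279
```

```bash
python3 av.py 2
```

```text
19.95 F [ 1.19 -1.2   2.94] T [-0.286 -0.072 -0.466] p [549.17  41.63 124.34] [-9.002e+01 -3.000e-02  4.190e+00] 27.7
```

>>> {"name": "carry_out", "arguments": {"targets": [[[0,0,0],[0,-8,0]],[[0,0,0],[0,8,0]],[[0,0,0],[0,8,0]],[[0,0.1,0],[0,-8,0]],[[0,0,0],[0,-8,0]],[[0,0.1,0],[0,8,0]],[[0,0,0],[0,8,0]],[[0,0.1,0],[0,-8,0]]]}}

```text
time_s: 20.75
tool_pos: [0.5491, 0.0417, 0.124]
tool_rot: [-90.0, -0.0, 4.2]
force: [1.2, -1.6, 2.5]
grip_width: 0.0279
```

```bash
python3 av.py 2
```

```text
20.85 F [ 0.41 -1.58  2.74] T [-0.388 -0.081  0.564] p [549.13  41.74 123.97] [-9.004e+01 -3.000e-02  4.610e+00] 27.4
```

>>> {"name": "carry_out", "arguments": {"targets": [[[0,0,-0.5],[0,8,0]],[[0,0.1,0],[0,-8,0]],[[0,0,0],[0,-8,0]],[[0,0.1,0],[0,8,0]],[[0,0,0],[0,8,0]],[[0,0.1,0],[0,-8,0]],[[0,0,0],[0,-8,0]],[[0,0.1,0],[0,8,0]],[[0,0,0],[0,8,0]],[[0,0.1,0],[0,-8,0]]]}}

```text
time_s: 21.85
tool_pos: [0.5491, 0.0417, 0.1236]
tool_rot: [-90.0, -0.0, 4.1]
force: [0.1, -1.8, 3.6]
grip_width: 0.0277
```

```bash
python3 av.py 2;python3 see.py c2 side 230,170,290,250 9
```

```text
21.95 F [ 0.37 -1.25  3.33] T [-0.196 -0.005  0.464] p [549.12  41.71 123.55] [-9.001e+01 -3.000e-02  4.490e+00] 27.9
{'time_s': np.float64(22.0), 'qpos': array([-27.6288,   8.8699,  22.5753, 103.1848,  -3.6221,  68.6211,
         0.4143]), 'tool_pos': array([0.5491, 0.0417, 0.1236]), 'tool_rot': array([-90.0205,  -0.0335,   4.3911]), 'force': array([-0.1074, -1.413 ,  3.3365]), 'wrist_torque': array([-0.2875, -0.0137,  0.6648]), 'grip_width': np.float64(0.028)}
```

View pics/c2.png

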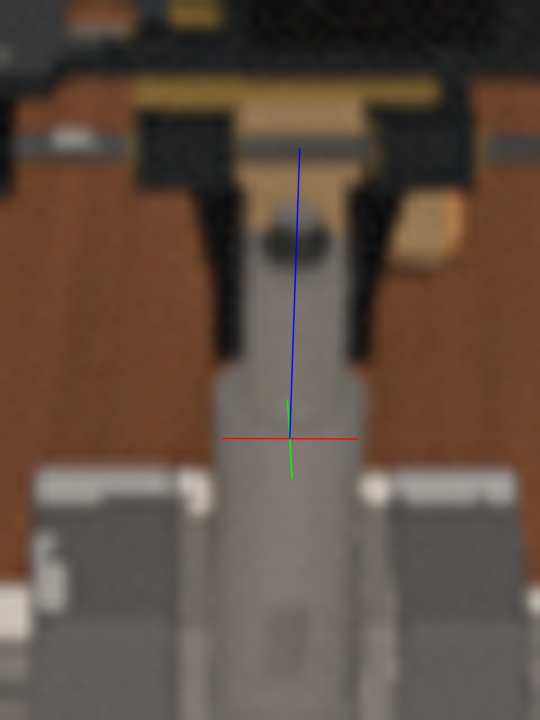

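>>> {"name": "carry_out", "arguments": {"targets": [[[0,0,-0.4],[0,8,0]],[[0,0,0],[0,-8,0]],[[0,0,0],[0,-8,0]],[[0,0.1,0],[0,8,0]],[[0,0,0],[0,8,0]],[[0,0.1,0],[0,-8,0]],[[0,0,0],[0,-8,0]],[[0,0.1,0],[0,8,0]],[[0,0,0],[0,8,0]],[[0,0.1,0],[0,-8,0]]]}}

```text
time_s: 23.0
tool_pos: [0.5491, 0.0418, 0.1232]
tool_rot: [-89.9, -0.0, 4.0]
force: [-0.4, 0.2, 4.3]
grip_width: 0.0273
```

```bash
python3 av.py 2
```

```text
23.1 F [0.38 0.5  4.43] T [-0.038  0.037  0.671] p [549.11  41.73 123.15] [-8.999e+01 -3.000e-02  4.470e+00] 27.9
```

>>> {"name": "carry_out", "arguments": {"targets": [[[0,-0.5,0],[0,0,0]],[[0,0,0],[0,0,0]]]}}

```text
time_s: 23.3
tool_pos: [0.5491, 0.0417, 0.1232]
tool_rot: [-90.0, -0.0, 4.4]
force: [1.4, 0.6, 0.1]
grip_width: 0.028
```

>>> {"name": "carry_out", "arguments": {"targets": [[[0,0,0],[0,0,0]],[[0,0,0],[0,0,0]],[[0,0,0],[0,0,0]],[[0,0,0],[0,0,0]],[[0,-20,0],[0,0,0]],[[0,-30,0],[0,0,0]],[[0,-30,0],[0,0,0]],[[0,-20,0],[0,0,0]],[[0,0,30],[0,0,0]],[[0,0,40],[0,0,0]],[[0,0,40],[0,0,0]],[[0,0,40],[0,0,0]]], "jaw": 0.65}}

```text
time_s: 24.5
tool_pos: [0.5369, 0.1921, 0.2235]
tool_rot: [-90.0, -0.0, 4.4]
force: [0.1, 0.3, -0.4]
grip_width: 0.0562
```

```bash
python3 see.py d1 side 220,100,320,350 3; python3 see.py d2 top 130,150,270,240 5.7
```

```text
{'time_s': np.float64(24.55), 'qpos': array([-37.1988,   7.8595,  15.661 ,  92.3607,  -2.469 ,  80.0418,
       -16.2285]), 'tool_pos': array([0.5347, 0.2019, 0.2229]), 'tool_rot': array([-89.6868,   0.0567,   5.0237]), 'force': array([-1.403 ,  7.3399, -0.2066]), 'wrist_torque': array([ 0.4098,  0.0788, -0.0437]), 'grip_width': np.float64(0.0567)}
{'time_s': np.float64(24.6), 'qpos': array([-37.1113,   7.8162,  15.8052,  92.4321,  -2.3624,  80.0845,
       -15.9837]), 'tool_pos': array([0.535 , 0.1987, 0.2227]), 'tool_rot': array([-89.8132,   0.0889,   5.0539]), 'force': array([-0.5945,  0.1943,  0.6834]), 'wrist_torque': array([-0.0622,  0.0816,  0.0351]), 'grip_width': np.float64(0.0568)}
```

View pics/d1.png

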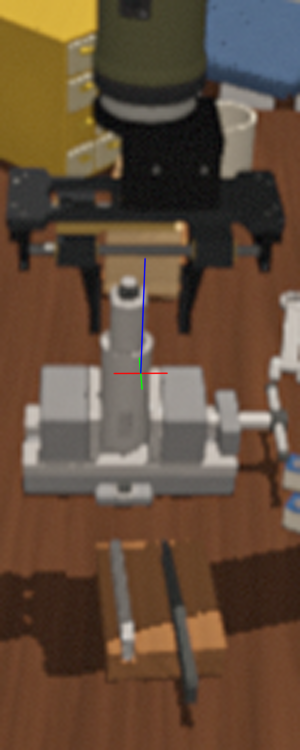

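View pics/d2.png

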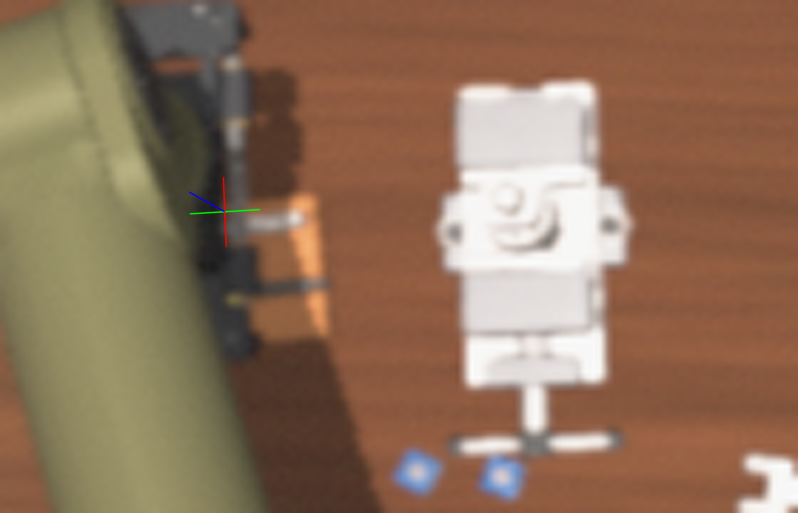

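Run:
```python
from ov import *
im=np.load("pics/d1.npy"); D=pickle.load(open("d.pkl","rb"))
s=(.5495,.0415,.08)
items=[([place(cyl(22,0,105),*s,.035)],(0,0,255))]
for h,col in((1.5,(0,255,0)),):
    z0=.14+h/1000-.077
    hd=cyl(18,83,123,80);hd[:,0]=np.clip(hd[:,0],-.014,.014)
    items+= [([place(hd,*s,z0),place(cyl(10.5,123,137,6),*s,z0)],col)]
overlay(im,"side",items,(235,180,285,250),10,"pics/d3.png")
overlay(D["side"],"side",[],(245,275,300,340),11,"pics/r0.png")
dr=lambda x,y,yaw:place(np.array([[x,y,z] for y in(-4,4) for x,z in((0,0),(0,10),(90,25),(170,25),(170,0))])/1000.,x,y,yaw,.02)
it=[([dr(.5098,.1635,1.705)],(0,255,0)),([place(box(-60,60,-45,45,0,30),.5129,.2353,1.715)],(0,0,255))]
overlay(D["side"],"side",it,(245,275,300,340),11,"pics/r1.png")
overlay(D["top"],"top",it,(130,175,200,225),11,"pics/r2.png")
```

View pics/d3.png

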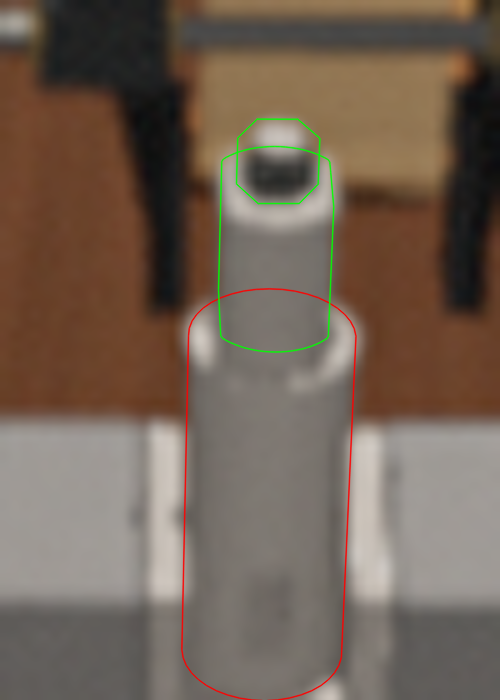

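View pics/r1.png

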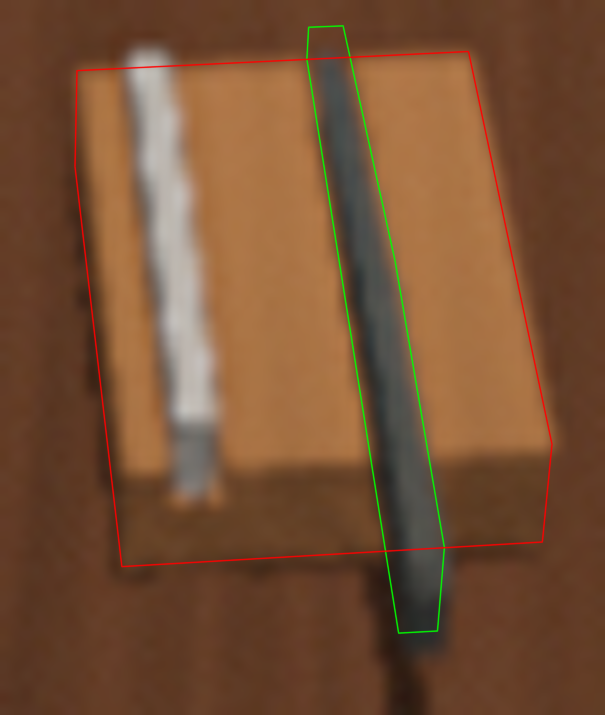

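View pics/r2.png

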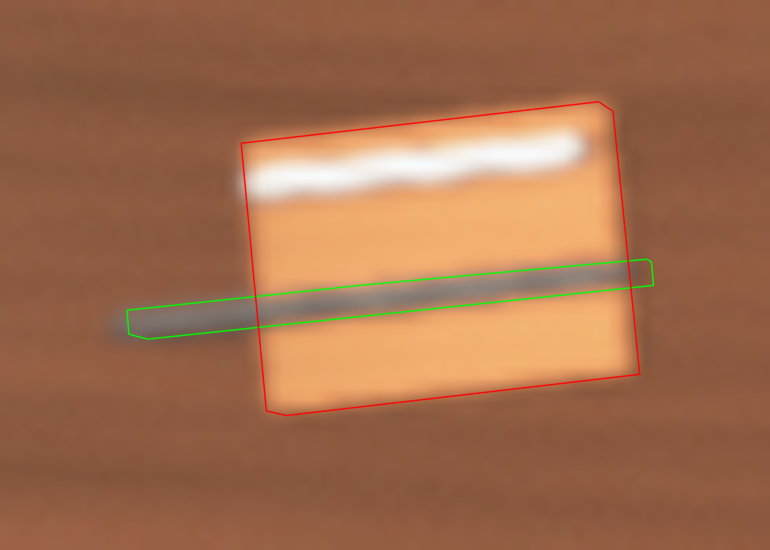

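```bash
python3 av.py 1
python3 - <<'E'
from plan import plan
plan([.5355,.1985,.2229],4.7,[(.487,.327,.17,8.2),(.487,.327,.08,8.2)],step=40)
E
```

```text
24.65 F [1.   0.57 0.56] T [-0.149  0.019  0.038] p [535.96 194.62 222.77] [-8.997e+01  7.000e-02  4.830e+00] 56.4
[[[-9.5, 13.2, 33.0], [0, -0.9, 0]], [[-8.9, 13.2, 33.2], [0, -0.8, 0]], [[-8.5, 13.3, 33.2], [0, -0.9, 0]], [[-7.9, 13.2, 33.4], [0, -0.9, 0]], [[0.0, 30.0, 0.0], [0, -0.0, 0]], [[0.0, 30.0, 0.0], [0, 0.0, 0]], [[0.0, 30.0, 0.0], [0, 0.0, 0]]]
7 [487.00297802 326.95475277  80.        ] 8.200000000000001
```

>>> {"name": "carry_out", "arguments": {"targets": [[[-10,13,36],[0,-0.9,0]],[[-9.5,13,36],[0,-0.8,0]],[[-9,13,34],[0,-0.9,0]],[[-8,13,34],[0,-0.9,0]],[[0,30,0],[0,0,0]],[[0,30,0],[0,0,0]],[[0,30,0],[0,0,0]],[[0,0,0],[0,0,0]],[[0,0,0],[0,0,0]],[[0,0,0],[0,0,0]]], "squeeze": 60}}

```text
time_s: 25.65
tool_pos: [0.4885, 0.3267, 0.0835]
tool_rot: [-89.9, -0.2, 7.9]
force: [-0.3, -0.8, 0.6]
grip_width: 0.0561
```

```bash
python3 see.py e1 side 220,200,340,350 5; python3 see.py e2 top 100,150,240,240 5.7
```

```text
{'time_s': np.float64(25.7), 'qpos': array([-44.8688,  14.8752,   9.8343, 100.3158,  -2.7805,  64.8337,
       -26.2451]), 'tool_pos': array([0.4884, 0.327 , 0.0836]), 'tool_rot': array([-89.9002,  -0.185 ,   7.9388]), 'force': array([0.0365, 0.497 , 0.035 ]), 'wrist_torque': array([-0.0968,  0.0166,  0.0666]), 'grip_width': np.float64(0.0562)}
{'time_s': np.float64(25.75), 'qpos': array([-44.8754,  14.8762,   9.8259, 100.3302,  -2.7822,  64.8266,
       -26.2457]), 'tool_pos': array([0.4882, 0.3271, 0.0835]), 'tool_rot': array([-89.9012,  -0.1759,   7.9515]), 'force': array([ 0.4101, -0.3875,  0.0041]), 'wrist_torque': array([-0.0962, -0.001 , -0.0202]), 'grip_width': np.float64(0.0565)}
```

View pics/e1.png

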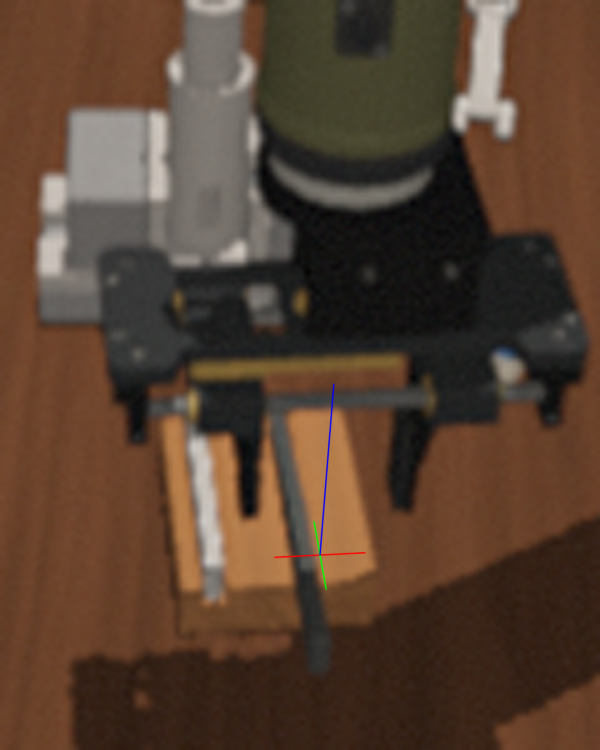

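View pics/e2.png

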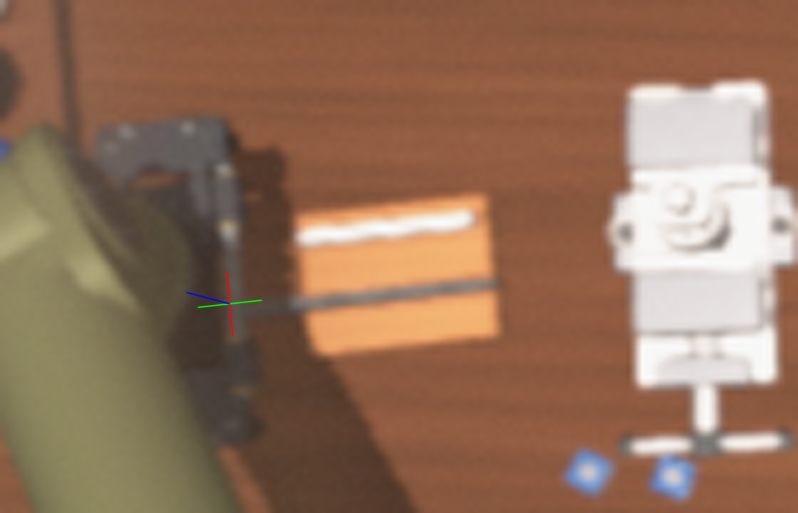

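>>> {"name": "carry_out", "arguments": {"targets": [[[-1,25,0],[0,0,0]],[[0,25,0],[0,0,0]],[[0,18,0],[0,0,0]],[[0,0,0],[0,0,0]],[[0,0,0],[0,0,0]]]}}

```text
time_s: 26.25
tool_pos: [0.4866, 0.3268, 0.0145]
tool_rot: [-90.0, -0.1, 8.0]
force: [0.2, -0.6, 1.3]
grip_width: 0.0567
```

```bash
python3 see.py e3 side 230,240,330,370 6
```

```text
{'time_s': np.float64(26.3), 'qpos': array([-44.5505,  18.9735,   9.4705, 103.7759,  -3.6494,  57.386 ,
       -25.6442]), 'tool_pos': array([0.487 , 0.3272, 0.0151]), 'tool_rot': array([-89.921 ,  -0.1365,   7.9813]), 'force': array([ 0.4819, -0.308 ,  1.0945]), 'wrist_torque': array([-0.0285,  0.0166, -0.0159]), 'grip_width': np.float64(0.0568)}
```

View pics/e3.png

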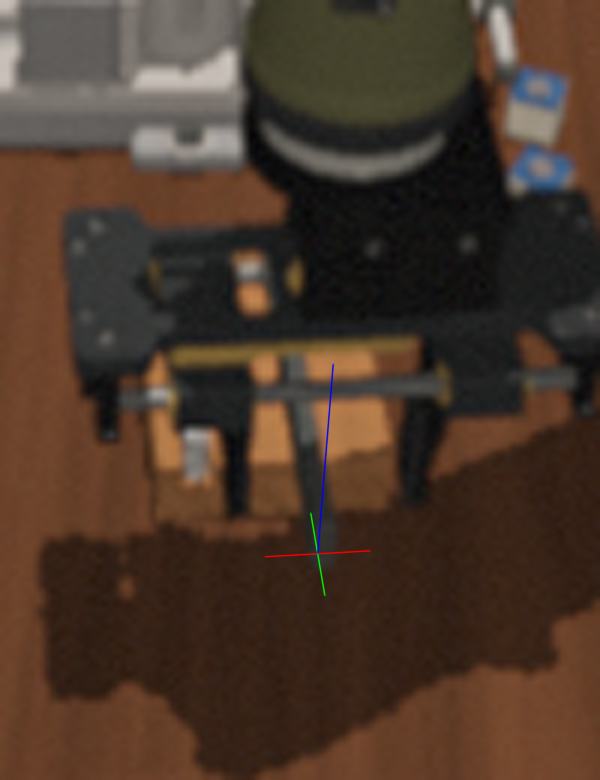

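Run:
```python
from h import *
f=lambda X,z0=(230,240):(proj("side",[X])[0]+.5-z0)*6
for z in (.03,.04,.045,.05,.055): print(z,f([.486,.3365,z]),f([.486,.327,z]),f([.486,.3175,z]))
for z in (.02,.045): print("butt",f([.4866-.002,.3285+.0139,z]))
```

```text
0.03 [321.9677 546.0235] [322.0972 526.2833] [322.2233 506.8295]
0.04 [323.4438 527.7326] [323.5615 508.0132] [323.676  488.5819]
0.045 [324.1876 518.5073] [324.2994 498.7991] [324.4079 479.38  ]
0.05 [324.9353 509.2282] [325.041  489.5318] [325.1435 470.1254]
0.055 [325.6869 499.8949] [325.7864 480.2109] [325.8829 460.8178]
butt [324.1911 576.7169]
butt [327.944  531.0929]
```

>>> {"name": "carry_out", "arguments": {"targets": [[[2,10,-2],[0,0,0]],[[0,8,0],[0,0,0]],[[0,6,0],[0,0,0]],[[0,3,0],[0,0,0]],[[0,0,0],[0,0,0]],[[0,0,0],[0,0,0]]]}}

```text
time_s: 26.9
tool_pos: [0.4882, 0.3247, -0.0136]
tool_rot: [-90.0, -0.0, 8.0]
force: [0.5, 0.4, -0.7]
grip_width: 0.0568
```

```bash
python3 see.py e4 side 230,240,330,370 6
```

```text
{'time_s': np.float64(26.95), 'qpos': array([-44.1451,  21.0894,   9.3469, 104.7445,  -4.119 ,  54.4641,
       -25.0331]), 'tool_pos': array([ 0.4883,  0.3248, -0.0134]), 'tool_rot': array([-89.9866,  -0.0245,   7.9859]), 'force': array([ 0.1001, -1.2905,  0.0828]), 'wrist_torque': array([-0.0953,  0.021 ,  0.0474]), 'grip_width': np.float64(0.0568)}
```

View pics/e4.png

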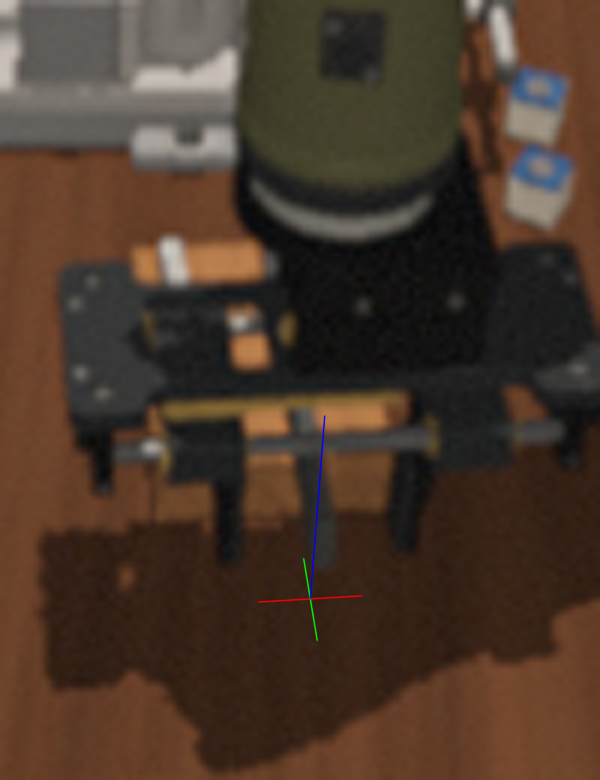

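>>> {"name": "carry_out", "arguments": {"targets": [[[0,2,0],[0,0,0]],[[0,0,0],[0,0,0]],[[0,0,0],[0,0,0]],[[0,0,0],[0,0,0]],[[0,0,0],[0,0,0]],[[0,0,0],[0,0,0]],[[0,0,0],[0,0,0]],[[0,0,0],[0,0,0]],[[0,0,0],[0,0,0]],[[0,0,0],[0,0,0]]], "jaw": 0, "squeeze": 60}}

```text
time_s: 27.95
tool_pos: [0.4881, 0.3247, -0.0156]
tool_rot: [-90.0, -0.0, 8.0]
force: [-0.6, 0.2, -0.0]
grip_width: 0.0072
```

```bash
python3 av.py 2; python3 see.py e5 side 230,240,330,370 6
```

```text
28.05 F [-0.48 -0.28  0.27] T [-0.103  0.087 -0.027] p [488.12 324.67 -15.59] [-90.    -0.     7.98] 7.7
{'time_s': np.float64(28.1), 'qpos': array([-44.1264,  21.2435,   9.3312, 104.8321,  -4.1515,  54.2515,
       -25.0097]), 'tool_pos': array([ 0.4881,  0.3246, -0.0156]), 'tool_rot': array([-89.9993,  -0.0006,   7.9814]), 'force': array([-1.312 , -0.671 ,  1.0432]), 'wrist_torque': array([-0.1362,  0.0992, -0.0626]), 'grip_width': np.float64(0.0079)}
```

View pics/e5.png

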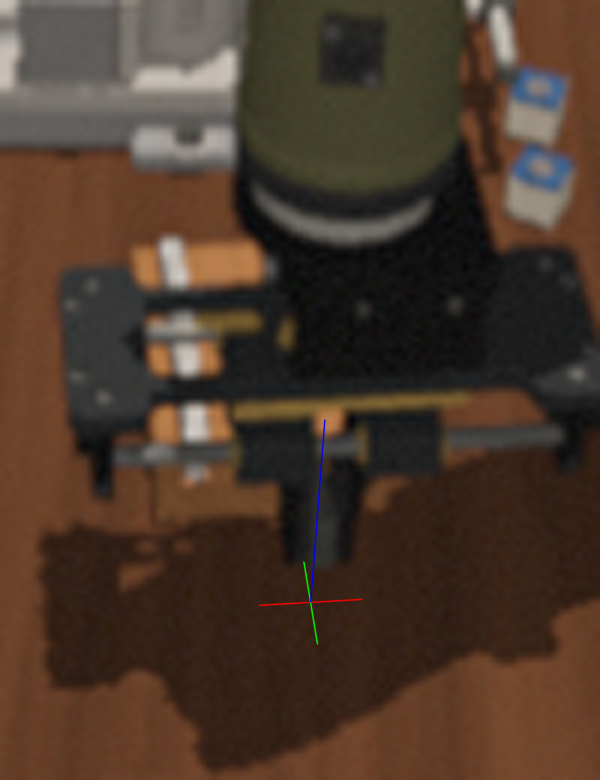

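Run:
```python
from plan import plan
plan([.4881,.3247,-.0156],8,[(.4881,.3247,.045,8),(.5332,.250,.045,4.6)],step=22)
```

```text
[[[0.0, -20.2, 0.0], [0, -0.0, 0]], [[0.0, -20.2, 0.0], [0, -0.0, 0]], [[0.0, -20.2, 0.0], [0, -0.0, 0]], [[8.6, 0.0, -20.1], [0, 0.8, 0]], [[8.8, 0.0, -19.9], [0, 0.9, 0]], [[9.2, 0.0, -19.8], [0, 0.9, 0]], [[9.4, 0.0, -19.7], [0, 0.8, 0]]]
7 [533.16782183 249.95352657  45.        ] 4.6
```

>>> {"name": "carry_out", "arguments": {"targets": [[[0,-10,0],[0,0,0]],[[0,-20,0],[0,0,0]],[[0,-20,0],[0,0,0]],[[0,-10,0],[0,0,0]],[[8.6,0,-20],[0,0.8,0]],[[8.8,0,-20],[0,0.9,0]],[[9.2,0,-20],[0,0.9,0]],[[9.4,0,-19.7],[0,0.8,0]],[[0,0,0],[0,0,0]],[[0,0,0],[0,0,0]],[[0,0,0],[0,0,0]]]}}

```text
time_s: 29.2
tool_pos: [0.5328, 0.2501, 0.044]
tool_rot: [-90.0, 0.0, 4.6]
force: [1.0, 0.8, -1.6]
grip_width: 0.0076
```

```bash
python3 see.py f1 side 215,180,325,320 5.5; python3 see.py f2 top 130,150,270,240 5.7;python3 av.py 2
```

```text
{'time_s': np.float64(29.25), 'qpos': array([-38.6069,  17.5267,  12.7377, 102.1317,  -4.4069,  60.8427,
       -19.6391]), 'tool_pos': array([0.5326, 0.2505, 0.0441]), 'tool_rot': array([-89.9711,   0.0363,   4.6516]), 'force': array([-0.9637,  0.6255, -2.3149]), 'wrist_torque': array([-0.0462,  0.047 ,  0.0389]), 'grip_width': np.float64(0.0076)}
{'time_s': np.float64(29.3), 'qpos': array([-38.6225,  17.5205,  12.7381, 102.129 ,  -4.3997,  60.8435,
       -19.6377]), 'tool_pos': array([0.5326, 0.2507, 0.0442]), 'tool_rot': array([-89.9729,   0.0273,   4.6718]), 'force': array([ 0.2401,  0.7387, -1.4423]), 'wrist_torque': array([0.054 , 0.0563, 0.0234]), 'grip_width': np.float64(0.0077)}
29.4 F [ 0.3   0.36 -1.29] T [-0.023  0.07  -0.001] p [532.77 250.53  44.29] [-8.998e+01  1.000e-02  4.670e+00] 7.4
```

View pics/f1.png

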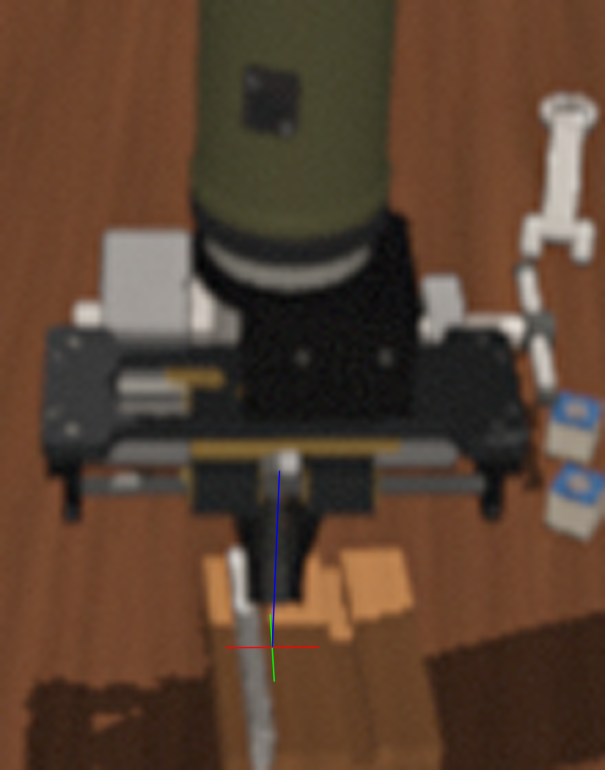

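View pics/f2.png

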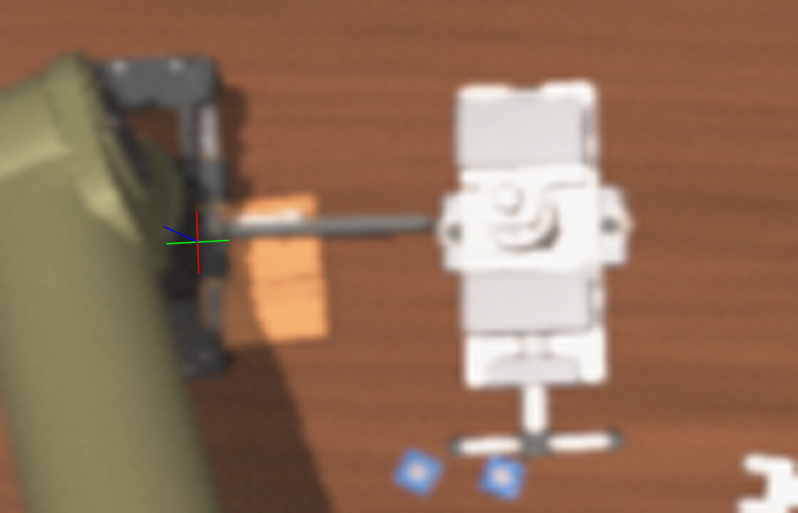

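Run:
```python
from ov import *
im=np.load("pics/f2.npy")
def dr(tx,ty,yaw,z,L):
    P=np.array([[x-L,y,z] for y in(-4,4) for x,z in((0,0),(0,10),(90,25),(170,25),(170,0))])/1000.
    return place(P,tx,ty,np.radians(yaw+90),z)
it=[([dr(.5328,.2505,4.67,.080,153)],(0,255,0))]
c,s=np.cos(np.radians(4.6)),np.sin(np.radians(4.6))
ln=[([[.5499-s*d,.0399+c*d,.08] for d in (-.06,.25)],(0,0,255)),([[.5499-s*d,.0399+c*d,.05] for d in (-.06,.25)],(255,0,0))]
it.append(([place(cyl(22,105,105),.5499,.0399,0,.035)],(0,0,255)))
overlay(im,"top",it,(165,165,245,215),10,"pics/f3.png",ln)
print(proj("top",[[.5499,.0399,.08]]))
```

```text
[[221.3203 187.7722]]
```

View pics/f3.png

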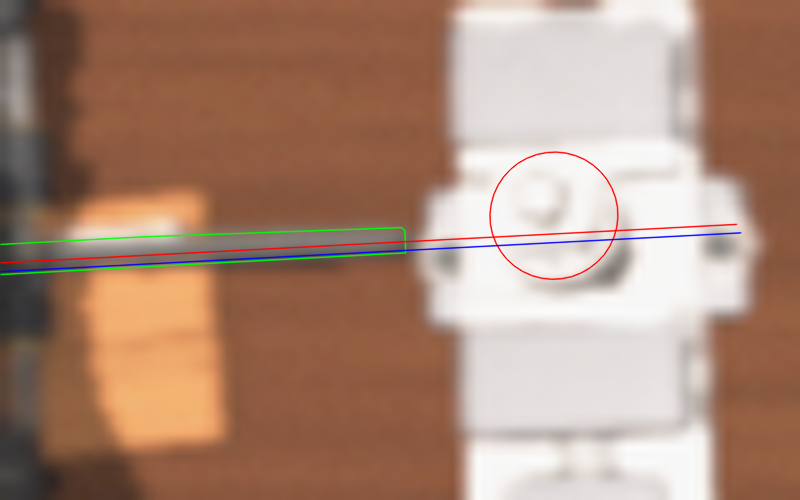

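>>> {"name": "carry_out", "arguments": {"targets": [[[-0.4,10,0],[0,0,0]],[[0,10,0],[0,0,0]],[[0,8,0],[0,0,0]],[[0,0,0],[0,0,0]],[[0,0,0],[0,0,0]],[[0,0,0],[0,0,0]]]}}

```text
time_s: 30.0
tool_pos: [0.5332, 0.2497, 0.0166]
tool_rot: [-90.0, -0.0, 4.6]
force: [0.2, 0.2, -1.3]
grip_width: 0.0077
```

```bash
python3 av.py 3; python3 see.py g1 side 215,180,325,320 5.5; python3 see.py g2 top 165,165,245,215 10
```

```text
30.15 F [-0.12 -0.7  -1.47] T [ 0.026  0.032 -0.009] p [533.19 249.84  16.85] [-8.997e+01 -5.000e-02  4.580e+00] 7.6
{'time_s': np.float64(30.2), 'qpos': array([-38.3825,  19.2738,  12.6004, 103.4006,  -4.8879,  57.7989,
       -19.2823]), 'tool_pos': array([0.5332, 0.2498, 0.0168]), 'tool_rot': array([-89.9757,  -0.0461,   4.5797]), 'force': array([-0.1036,  0.2902, -2.0332]), 'wrist_torque': array([0.011 , 0.0878, 0.0073]), 'grip_width': np.float64(0.0076)}
{'time_s': np.float64(30.25), 'qpos': array([-38.3845,  19.2739,  12.6003, 103.4109,  -4.8902,  57.7979,
       -19.2831]), 'tool_pos': array([0.533 , 0.2498, 0.0167]), 'tool_rot': array([-89.9774,  -0.0368,   4.5791]), 'force': array([-1.0734, -0.9054, -1.4174]), 'wrist_torque': array([ 0.0302,  0.044 , -0.032 ]), 'grip_width': np.float64(0.0078)}
```

View pics/g1.png

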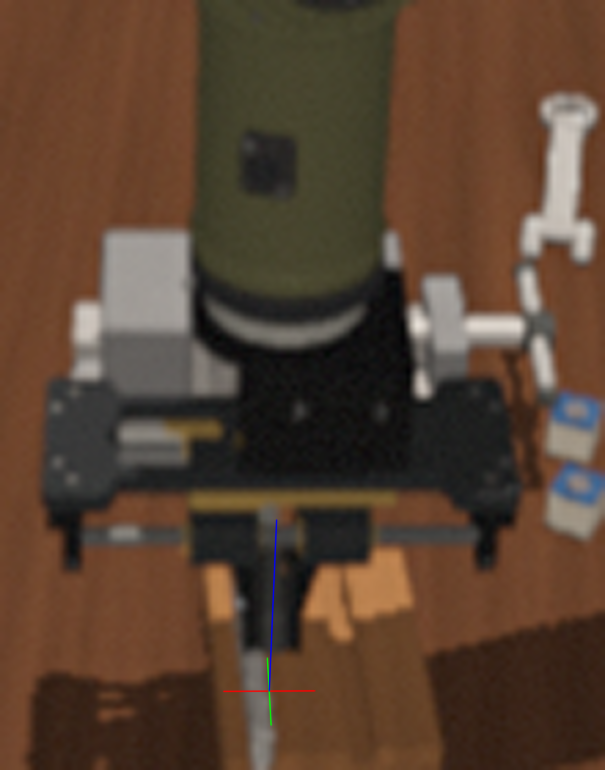

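View pics/g2.png

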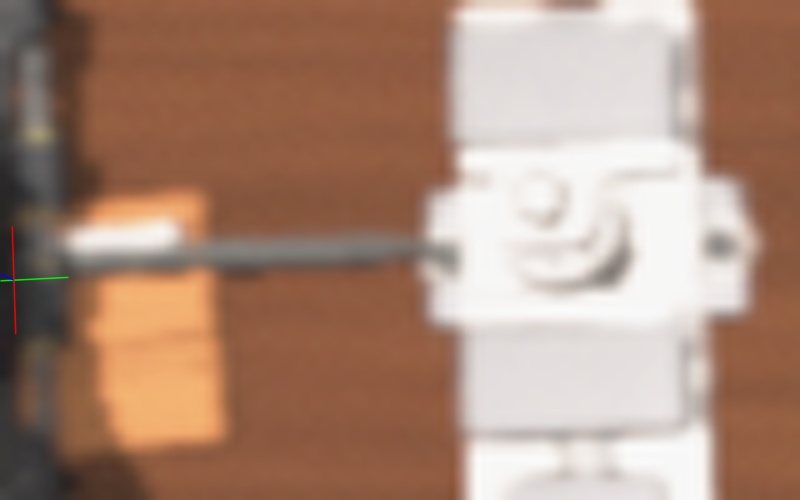

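>>> {"name": "carry_out", "arguments": {"targets": [[[0,0,-10],[0,0,0]],[[0,0,-10],[0,0,0]],[[0,0,-8],[0,0,0]],[[0,0,-6],[0,0,0]],[[0,0,-6],[0,0,0]],[[0,0,-6],[0,0,0]],[[0,0,0],[0,0,0]]]}}

```text
time_s: 30.95
tool_pos: [0.5367, 0.2025, 0.0164]
tool_rot: [-90.0, -0.0, 4.5]
force: [0.7, 0.4, -2.1]
grip_width: 0.0075
```

```bash
python3 av.py 3;  python3 see.py g3 top 165,165,245,215 10
```

```text
31.1 F [-0.08  0.2  -1.22] T [0.063 0.071 0.009] p [536.45 204.3   16.4 ] [-8.998e+01 -1.000e-02  4.610e+00] 7.3
{'time_s': np.float64(31.15), 'qpos': array([-35.3773,  17.7731,  13.783 , 105.528 ,  -4.9836,  57.2677,
       -14.9084]), 'tool_pos': array([0.5364, 0.2044, 0.0164]), 'tool_rot': array([-89.9775,  -0.0041,   4.6216]), 'force': array([-1.3473, -0.1156, -0.8454]), 'wrist_torque': array([ 0.0256,  0.0776, -0.0511]), 'grip_width': np.float64(0.0077)}
```

View pics/g3.png

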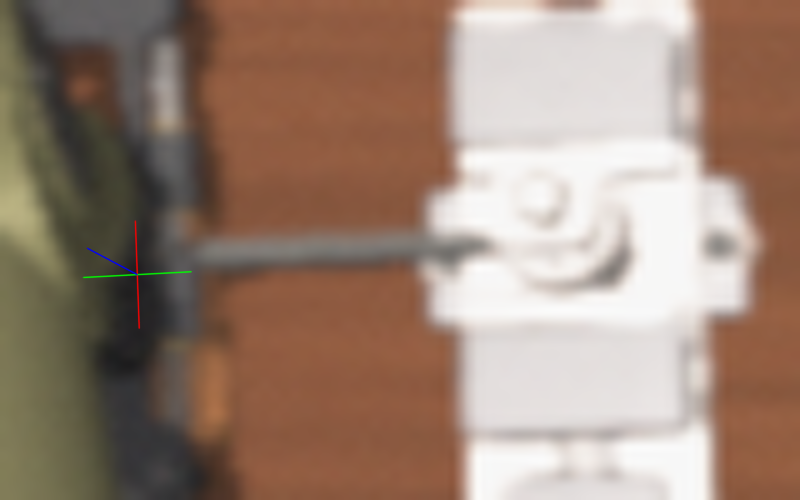

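>>> {"name": "carry_out", "arguments": {"targets": [[[0,0,-5],[0,0,0]],[[0,0,-5],[0,0,0]],[[0,0,-5],[0,0,0]],[[0,0,-5],[0,0,0]],[[0,0,0],[0,0,0]],[[0,0,0],[0,0,0]]]}}

```text
time_s: 31.75
tool_pos: [0.5381, 0.1837, 0.0164]
tool_rot: [-90.0, -0.0, 4.6]
force: [0.9, 0.4, -1.0]
grip_width: 0.0072
```

```bash
python3 av.py 3;  python3 see.py g4 top 165,165,245,215 10
```

```text
31.9 F [ 0.29  0.07 -2.27] T [0.044 0.055 0.001] p [538.02 184.25  16.4 ] [-8.998e+01 -1.000e-02  4.610e+00] 7.6
{'time_s': np.float64(31.95), 'qpos': array([-34.0192,  17.2157,  14.3604, 106.2957,  -5.0284,  57.0872,
       -12.9294]), 'tool_pos': array([0.538 , 0.1842, 0.0164]), 'tool_rot': array([-89.9878,  -0.0066,   4.6114]), 'force': array([ 1.0229, -0.04  , -1.4802]), 'wrist_torque': array([ 0.0191,  0.0428, -0.0078]), 'grip_width': np.float64(0.0076)}
```

View pics/g4.png

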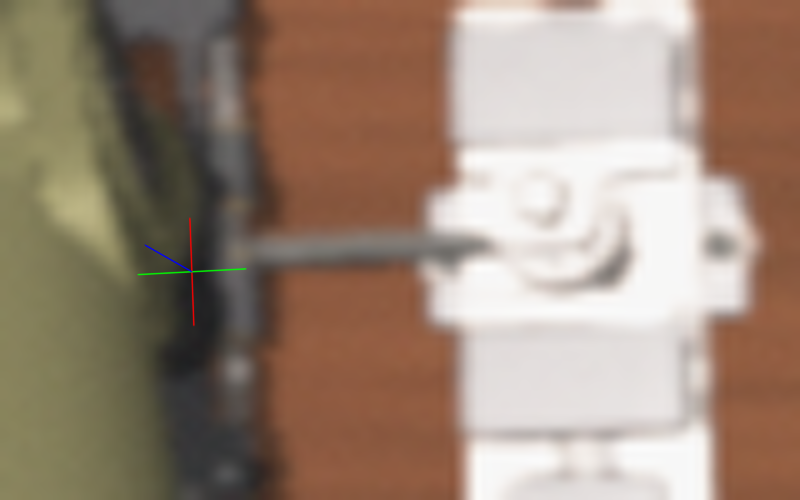

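>>> {"name": "carry_out", "arguments": {"targets": [[[0,0.8,0],[0,0,0]],[[0,0.7,0],[0,0,0]],[[0,0,0],[0,0,0]]]}}

```text
time_s: 32.25
tool_pos: [0.538, 0.1839, 0.0147]
tool_rot: [-90.0, 0.0, 4.6]
force: [0.1, -0.5, -2.0]
grip_width: 0.0077
```

```bash
python3 av.py 3
```

```text
32.4 F [ 0.43  0.22 -1.83] T [0.002 0.046 0.007] p [538.06 183.9   14.84] [-90.    -0.     4.58] 7.3
```

>>> {"name": "carry_out", "arguments": {"targets": [[[0,0.5,0],[0,0,0]],[[0,0.5,0],[0,0,0]],[[0,0,0],[0,0,0]]]}}

```text
time_s: 32.7
tool_pos: [0.5382, 0.1839, 0.0141]
tool_rot: [-90.0, -0.0, 4.6]
force: [-0.3, 0.4, -0.5]
grip_width: 0.0079
```

```bash
python3 av.py 3
```

```text
32.85 F [-0.43  0.16  0.32] T [-0.186  0.087 -0.037] p [538.25 183.94  14.07] [-8.999e+01 -2.000e-02  4.580e+00] 8.0
```

>>> {"name": "carry_out", "arguments": {"targets": [[[0,0,-4],[0,0,0]],[[0,0,-4],[0,0,0]],[[0,0,-4],[0,0,0]],[[0,0,-3],[0,0,0]],[[0,0,0],[0,0,0]]]}}

```text
time_s: 33.35
tool_pos: [0.5395, 0.1683, 0.014]
tool_rot: [-90.0, -0.0, 4.5]
force: [-1.0, -0.1, 0.6]
grip_width: 0.0078
```

```bash
python3 av.py 2
```

```text
33.45 F [ 0.19 -0.37  0.8 ] T [-0.401 -0.027  0.005] p [539.47 168.34  13.97] [-9.003e+01 -1.000e-02  4.560e+00] 7.6
```

Tip about 26 mm past the axis, no contact yet. I'll advance.

>>> {"name": "carry_out", "arguments": {"targets": [[[0,0,-3],[0,0,0]],[[0,0,-3],[0,0,0]],[[0,0,-3],[0,0,0]],[[0,0,0],[0,0,0]]]}}

```text
time_s: 33.85
tool_pos: [0.5396, 0.1657, 0.0144]
tool_rot: [-89.6, -0.1, 4.8]
force: [-0.7, 8.2, 0.3]
grip_width: 0.0074
```

```bash
python3 av.py 2
```

```text
33.95 F [-1.74  9.22  0.7 ] T [ 1.789  0.236 -0.041] p [539.58 165.59  14.41] [-8.965e+01 -7.000e-02  4.770e+00] 7.8
```

>>> {"name": "carry_out", "arguments": {"targets": [[[0,0,-3],[0,0,0]],[[0,0,-3],[0,0,0]],[[0,0,0],[0,0,0]]]}}

```text
time_s: 34.25
tool_pos: [0.5396, 0.1643, 0.0147]
tool_rot: [-89.3, -0.1, 4.9]
force: [-1.0, 16.4, 0.6]
grip_width: 0.0072
```

```bash
python3 av.py 2
```

```text
34.35 F [-1.56 17.34 -0.1 ] T [ 3.287  0.354 -0.048] p [539.58 164.18  14.66] [-89.37  -0.1    4.92] 7.5
```

>>> {"name": "carry_out", "arguments": {"targets": [[[0,0,-2],[0,0,0]],[[0,0,-2],[0,0,0]],[[0,0,-2],[0,0,0]],[[0,0,0],[0,0,0]]]}}

```text
time_s: 34.75
tool_pos: [0.5395, 0.1632, 0.0149]
tool_rot: [-89.1, -0.1, 5.1]
force: [-2.7, 26.1, -0.7]
grip_width: 0.0078
```

```bash
python3 av.py 2
```

```text
34.85 F [-2.11 24.7  -0.23] T [ 4.939  0.577 -0.044] p [539.55 163.11  14.93] [-89.07  -0.13   5.08] 7.6
```

>>> {"name": "carry_out", "arguments": {"targets": [[[0,0,-2],[0,0,0]],[[0,0,-1],[0,0,0]],[[0,0,0],[0,0,0]]]}}

```text
time_s: 35.15
tool_pos: [0.5395, 0.1626, 0.0151]
tool_rot: [-88.9, -0.1, 5.2]
force: [-3.9, 30.0, -0.9]
grip_width: 0.0075
```

```bash
python3 av.py 2
```

```text
35.25 F [-3.09 29.01 -0.25] T [ 5.785  0.653 -0.088] p [539.51 162.57  15.04] [-88.93  -0.14   5.16] 7.3
```

>>> {"name": "carry_out", "arguments": {"targets": [[[0,0,-1.5],[0,0,0]],[[0,0,-1.5],[0,0,0]],[[0,0,0],[0,0,0]]]}}

```text
time_s: 35.55
tool_pos: [0.5395, 0.1618, 0.0152]
tool_rot: [-88.8, -0.2, 5.2]
force: [-3.0, 32.3, -0.2]
grip_width: 0.0076
```

```bash
python3 av.py 2; python3 see.py i1 top 165,165,245,215 10;python3 see.py i2 side 225,180,305,280 7
```

```text
35.65 F [-3.26 33.42 -0.78] T [ 6.464  0.736 -0.025] p [539.5  161.7   15.13] [-88.8   -0.15   5.24] 7.2
{'time_s': np.float64(35.7), 'qpos': array([-31.4624,  16.4369,  14.7471, 107.4978,  -6.3292,  56.3382,
        -8.5731]), 'tool_pos': array([0.5395, 0.1616, 0.0152]), 'tool_rot': array([-88.807 ,  -0.155 ,   5.2333]), 'force': array([-4.3854, 32.3337, -0.6642]), 'wrist_torque': array([ 6.4203,  0.69  , -0.0763]), 'grip_width': np.float64(0.0075)}
{'time_s': np.float64(35.75), 'qpos': array([-31.4635,  16.4364,  14.7462, 107.4979,  -6.3278,  56.3373,
        -8.5716]), 'tool_pos': array([0.5395, 0.1617, 0.0152]), 'tool_rot': array([-88.8077,  -0.1563,   5.2376]), 'force': array([-2.8659, 32.7633, -1.5347]), 'wrist_torque': array([ 6.4006,  0.7409, -0.0361]), 'grip_width': np.float64(0.0075)}
```

View pics/i1.png

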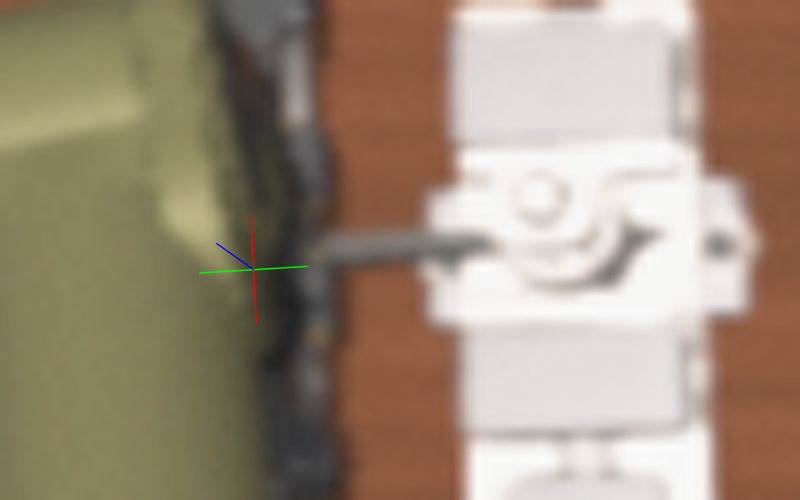

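View pics/i2.png

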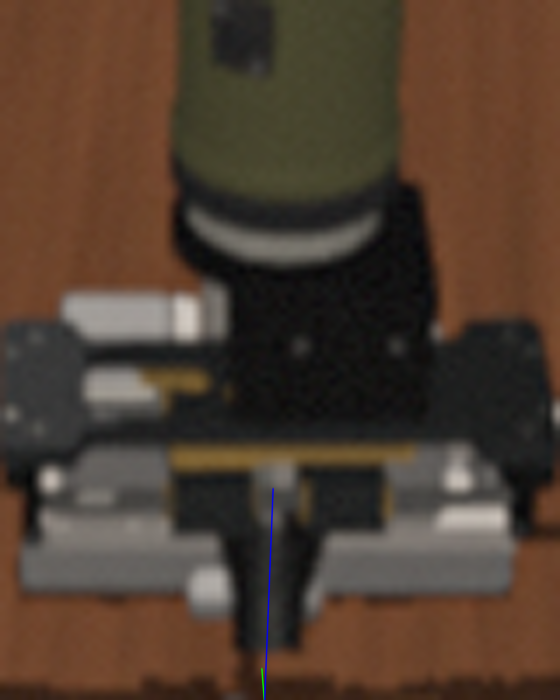

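>>> {"name": "carry_out", "arguments": {"targets": [[[-1,0,-2],[0,0.5,0]],[[0,0,-2],[0,0,0]],[[0,0,0],[0,0,0]]]}}

```text
time_s: 36.05
tool_pos: [0.5395, 0.1598, 0.0155]
tool_rot: [-88.7, -0.3, 4.8]
force: [-2.2, 35.8, -3.5]
grip_width: 0.0076
```

```bash
python3 av.py 2
```

```text
36.15 F [-1.55 35.73 -2.36] T [7.123 0.417 0.162] p [539.55 159.49  15.44] [-88.7   -0.26   4.84] 7.7
```

>>> {"name": "carry_out", "arguments": {"targets": [[[0,0,-2],[0,0,0]],[[0,0,-2],[0,0,0]],[[0,0,0],[0,0,0]]]}}

```text
time_s: 36.45
tool_pos: [0.5397, 0.1551, 0.0153]
tool_rot: [-88.7, -0.2, 4.8]
force: [-2.2, 33.8, -1.9]
grip_width: 0.0077
```

```bash
python3 av.py 2; python3 see.py j1 top 165,165,245,215 10
```

```text
36.55 F [-1.39 31.12 -1.92] T [6.137 0.407 0.12 ] p [539.78 153.44  15.19] [-88.85  -0.21   4.79] 7.6
{'time_s': np.float64(36.6), 'qpos': array([-30.9843,  16.1953,  15.0961, 107.8368,  -6.2619,  56.2355,
        -8.2354]), 'tool_pos': array([0.5399, 0.1526, 0.0151]), 'tool_rot': array([-88.8994,  -0.2015,   4.7687]), 'force': array([-1.5514, 28.7352, -0.5446]), 'wrist_torque': array([5.6921, 0.4231, 0.073 ]), 'grip_width': np.float64(0.0077)}
```

View pics/j1.png

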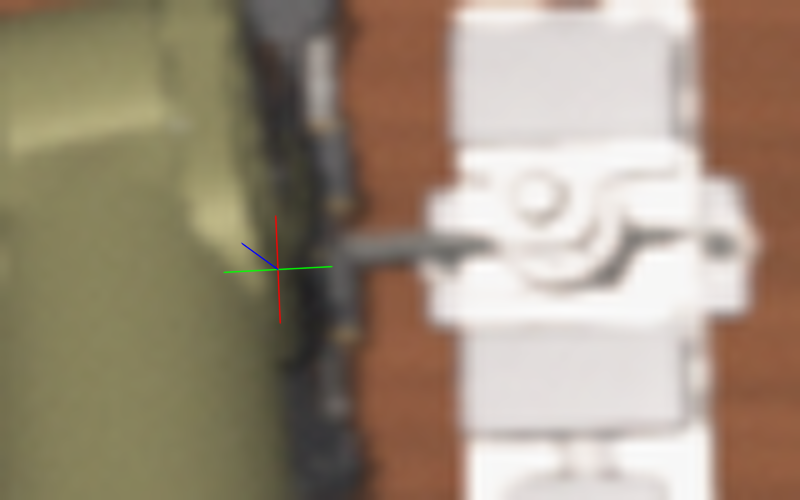

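>>> {"name": "carry_out", "arguments": {"targets": [[[0,0,0],[0,0,0]],[[0,0,0],[0,0,0]],[[0,0,0],[0,0,0]]]}}

```text
time_s: 36.9
tool_pos: [0.5402, 0.1462, 0.0147]
tool_rot: [-89.3, -0.1, 4.6]
force: [-1.5, 16.9, -0.1]
grip_width: 0.0076
```

```bash
python3 av.py 2
```

```text
37.0 F [-1.18 14.64 -0.21] T [2.687 0.237 0.058] p [540.38 143.78  14.55] [-89.44  -0.1    4.48] 7.7
```

>>> {"name": "carry_out", "arguments": {"targets": [[[0,0,-2.5],[0,0,0]],[[0,0,-2.5],[0,0,0]],[[0,0,-2.5],[0,0,0]],[[0,0,-2.5],[0,0,0]],[[0,0,-2.5],[0,0,0]],[[0,0,-2.5],[0,0,0]],[[0,0,0],[0,0,0]],[[0,0,0],[0,0,0]]]}}

```text
time_s: 37.8
tool_pos: [0.5424, 0.1186, 0.0141]
tool_rot: [-90.0, -0.0, 4.1]
force: [-0.2, 2.7, 3.3]
grip_width: 0.0076
```

```bash
python3 av.py 2; python3 see.py j2 top 165,165,245,215 10
```

```text
37.9 F [-0.88  3.2   3.5 ] T [0.354 0.073 0.018] p [542.42 118.6   14.1 ] [-9.002e+01 -3.000e-02  4.060e+00] 7.7
{'time_s': np.float64(37.95), 'qpos': array([-29.4965,  15.977 ,  16.4043, 108.365 ,  -5.329 ,  56.3649,
        -6.6695]), 'tool_pos': array([0.5424, 0.1186, 0.0141]), 'tool_rot': array([-90.0187,  -0.0302,   4.0686]), 'force': array([0.0779, 2.6851, 3.3665]), 'wrist_torque': array([ 0.2838,  0.0378, -0.0085]), 'grip_width': np.float64(0.0077)}
```

View pics/j2.png

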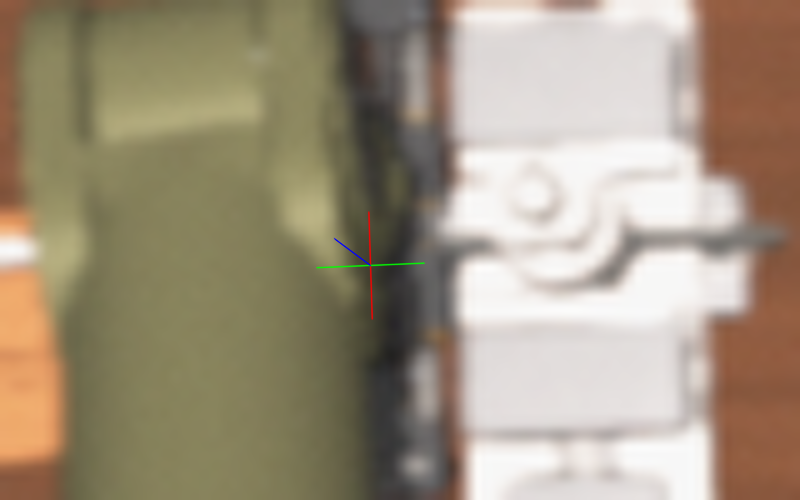

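>>> {"name": "carry_out", "arguments": {"targets": [[[0,-0.2,-2.5],[0,0,0]],[[0,0,-2.5],[0,0,0]],[[0,0,-2.5],[0,0,0]],[[0,0,-2.5],[0,0,0]],[[0,0,-2],[0,0,0]],[[0,0,0],[0,0,0]],[[0,0,0],[0,0,0]],[[0,0,0],[0,0,0]]]}}

```text
time_s: 38.75
tool_pos: [0.5431, 0.106, 0.0141]
tool_rot: [-90.1, -0.0, 4.1]
force: [-0.7, 2.0, 4.5]
grip_width: 0.0074
```

```bash
python3 av.py 2; python3 see.py j3 top 165,165,245,215 10; python3 see.py j4 side 215,150,325,290 5.5
```

```text
38.85 F [-0.25  1.55  5.05] T [-0.095  0.069  0.032] p [543.1  106.07  14.11] [-9.006e+01 -1.000e-02  4.060e+00] 7.2
{'time_s': np.float64(38.9), 'qpos': array([-28.6259,  15.8095,  16.8078, 108.6091,  -5.3631,  56.3459,
        -5.3878]), 'tool_pos': array([0.5431, 0.1061, 0.0141]), 'tool_rot': array([-90.0563,  -0.0034,   4.0536]), 'force': array([0.3948, 0.0114, 5.3948]), 'wrist_torque': array([-0.2537,  0.0301, -0.0347]), 'grip_width': np.float64(0.0071)}
{'time_s': np.float64(38.95), 'qpos': array([-28.6251,  15.8078,  16.8069, 108.6106,  -5.3629,  56.3444,
        -5.386 ]), 'tool_pos': array([0.5431, 0.1061, 0.0141]), 'tool_rot': array([-90.0556,  -0.0049,   4.0554]), 'force': array([ 0.2725, -0.7699,  4.5486]), 'wrist_torque': array([-0.2789,  0.015 ,  0.0047]), 'grip_width': np.float64(0.0077)}
```

View pics/j3.png

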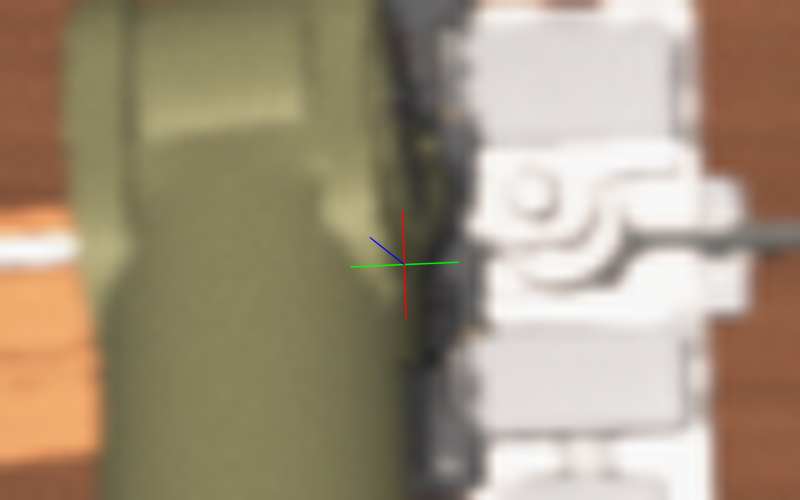

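View pics/j4.png

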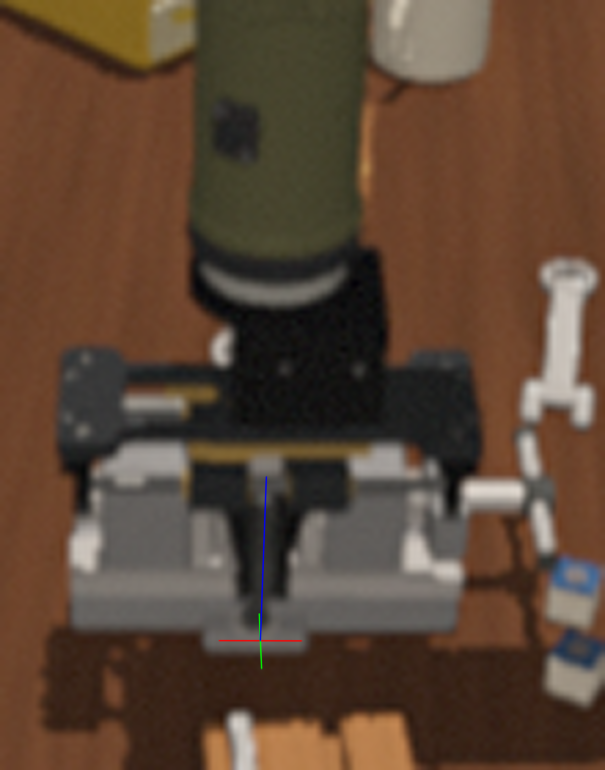

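>>> {"name": "carry_out", "arguments": {"targets": [[[0,-0.3,0],[0,0,0]],[[0,-0.2,0],[0,0,0]],[[0,0,0],[0,0,0]]]}}

```text
time_s: 39.25
tool_pos: [0.5427, 0.1064, 0.0142]
tool_rot: [-90.0, 0.0, 4.1]
force: [0.3, -1.3, 1.8]
grip_width: 0.0076
```

```bash
python3 av.py 3
```

```text
39.4 F [ 0.23 -1.09  2.21] T [-0.422 -0.022  0.003] p [542.6  106.64  14.27] [-9.002e+01  4.000e-02  4.070e+00] 7.5
```

>>> {"name": "carry_out", "arguments": {"targets": [[[0,-0.2,0],[0,0,0]],[[0,0,0],[0,0,0]],[[0,0,0],[0,0,0]],[[0,0,0],[0,0,0]],[[0,0,0],[0,0,0]],[[0,0,0],[0,0,0]]], "jaw": 0.4}}

```text
time_s: 40.0
tool_pos: [0.5429, 0.1071, 0.0147]
tool_rot: [-90.0, 0.0, 4.1]
force: [-0.8, 0.4, 0.5]
grip_width: 0.034
```

>>> {"name": "carry_out", "arguments": {"targets": [[[0,0,10],[0,0,0]],[[0,0,20],[0,0,0]],[[0,0,25],[0,0,0]],[[0,-20,25],[0,0,0]],[[0,-35,25],[0,0,0]],[[0,-40,25],[0,0,0]],[[0,-40,30],[0,0,0]],[[0,0,30],[0,0,0]],[[-10,0,20],[0,0,0]],[[0,0,0],[0,0,0]],[[0,0,0],[0,0,0]],[[0,0,0],[0,0,0]]]}}

```text
time_s: 41.2
tool_pos: [0.5185, 0.3145, 0.1495]
tool_rot: [-90.1, -0.0, 4.0]
force: [0.1, -0.0, 0.4]
grip_width: 0.0346
```

```bash
python3 av.py 2; python3 see.py k1 top 165,165,245,215 10; python3 see.py k2 side 225,150,315,280 6
```

```text
41.3 F [ 0.18 -0.35 -0.28] T [-0.072  0.064  0.006] p [518.65 314.3  149.67] [-9.003e+01 -1.000e-02  3.950e+00] 34.7
{'time_s': np.float64(41.35), 'qpos': array([-43.0807,  14.2873,  11.0326,  93.1794,  -2.8102,  72.8156,
       -27.5887]), 'tool_pos': array([0.5186, 0.3145, 0.1497]), 'tool_rot': array([-90.024 ,  -0.0024,   3.9613]), 'force': array([-0.5004,  0.5471,  0.259 ]), 'wrist_torque': array([-0.1034,  0.0063,  0.0357]), 'grip_width': np.float64(0.0349)}
{'time_s': np.float64(41.4), 'qpos': array([-43.0826,  14.2852,  11.0175,  93.1718,  -2.812 ,  72.8161,
       -27.5891]), 'tool_pos': array([0.5186, 0.3147, 0.1498]), 'tool_rot': array([-90.0149,  -0.0071,   3.9773]), 'force': array([ 0.9202, -0.3798,  0.2457]), 'wrist_torque': array([-0.0537,  0.065 , -0.0129]), 'grip_width': np.float64(0.0351)}
```

View pics/k1.png

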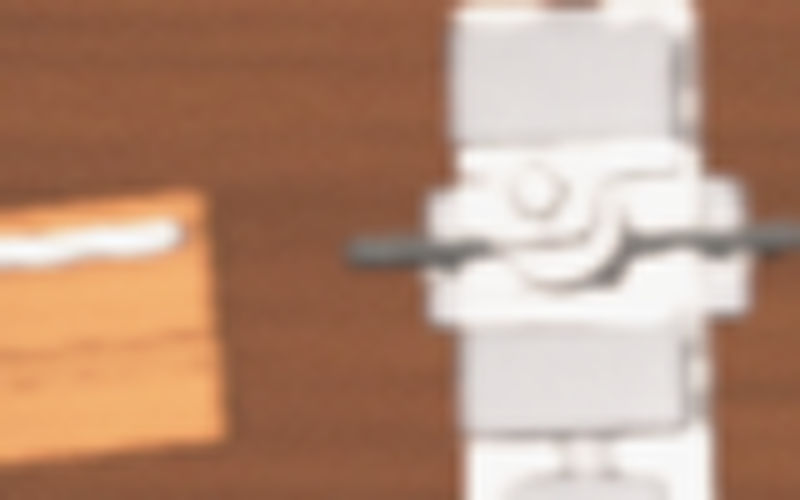

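View pics/k2.png

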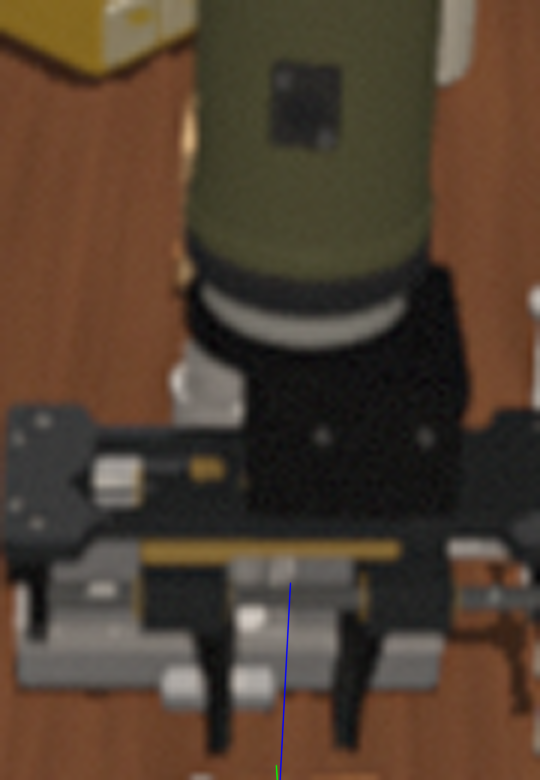

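>>> {"name": "carry_out", "arguments": {"targets": [[[-25,-20,20],[0,0,0]],[[-35,-20,20],[0,0,0]],[[-35,-20,20],[0,0,0]],[[-35,0,25],[0,0,0]],[[-30,0,25],[0,0,0]],[[0,0,20],[0,0,0]],[[0,0,0],[0,0,0]],[[0,0,0],[0,0,0]],[[0,0,0],[0,0,0]]]}}

```text
time_s: 42.3
tool_pos: [0.3506, 0.4325, 0.2096]
tool_rot: [-90.0, -0.0, 3.9]
force: [0.2, 0.4, -0.7]
grip_width: 0.0346
```

```bash
python3 see.py l1 side 225,150,315,280 6; python3 see.py l0 side 0,0,512,384 1.5
```

```text
{'time_s': np.float64(42.35), 'qpos': array([-56.2232,   6.4952,   2.7037,  95.0524,  -0.2784,  78.4771,
       -49.5681]), 'tool_pos': array([0.3505, 0.4326, 0.2097]), 'tool_rot': array([-90.0346,  -0.0138,   3.9131]), 'force': array([0.5165, 0.5098, 0.6734]), 'wrist_torque': array([-0.0634,  0.0188, -0.0411]), 'grip_width': np.float64(0.0346)}
{'time_s': np.float64(42.4), 'qpos': array([-56.226 ,   6.4956,   2.6899,  95.0493,  -0.2884,  78.4735,
       -49.5707]), 'tool_pos': array([0.3504, 0.4327, 0.2097]), 'tool_rot': array([-90.0225,  -0.0092,   3.9249]), 'force': array([-0.2697,  0.4051,  0.6535]), 'wrist_torque': array([-0.0644,  0.0622,  0.0133]), 'grip_width': np.float64(0.0348)}
```

View pics/l1.png

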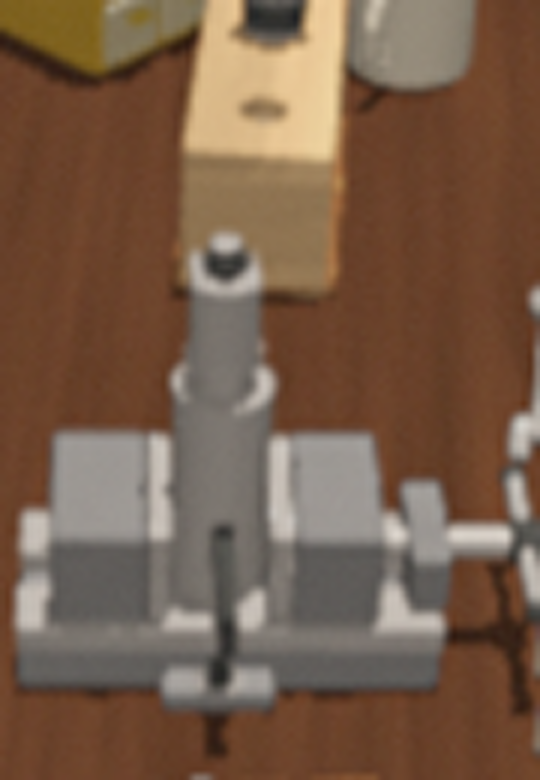

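View pics/l0.png

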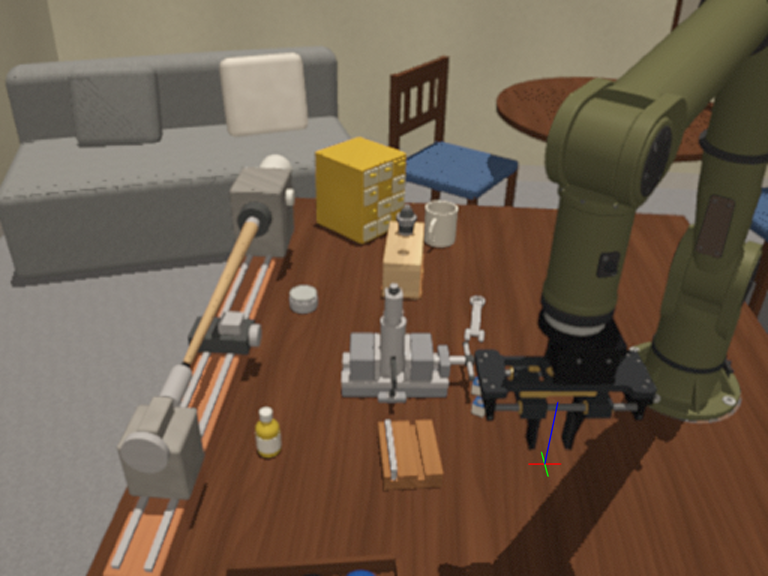

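Run:
```python
from ov import *
a=np.load("pics/d1.npy");b=np.load("pics/l1.npy");s0=np.load("pics/a1.npy")
def up(i,r): x0,y0,x1,y1=r; return cv2.resize(i[y0:y1,x0:x1],None,fx=8,fy=8,interpolation=cv2.INTER_CUBIC)
T=up(a,(256,189,270,200)); S=up(b,(250,175,276,212))
r=cv2.matchTemplate(S,T,cv2.TM_CCOEFF_NORMED); m=cv2.minMaxLoc(r); print(m[1],"shift px",(m[3][0]/8+250-256),(m[3][1]/8+175-189))
print("px per 10mm", proj("side",[[.5495,.0415,.20]])-proj("side",[[.5495,.0415,.21]]))
D=pickle.load(open("d.pkl","rb"))
# sleeve shift vs start: lower front half of sleeve/jaw boundary and mouth rim
for nm,i in (("home",a),("end",b)):
    for r0 in ((248,212,258,222),(264,212,274,222)):
        T=up(D["side"],r0); S=up(i,(r0[0]-4,r0[1]-4,r0[2]+4,r0[3]+4)); m=cv2.minMaxLoc(cv2.matchTemplate(S,T,cv2.TM_CCOEFF_NORMED)); print(nm,"rim",round(m[1],3),m[3][0]/8-4,m[3][1]/8-4)
for h in (2,9,12):
    z0=.14+h/1000-.077; s=(.5495,.0415,.08); hd=cyl(18,83,123,80);hd[:,0]=np.clip(hd[:,0],-.014,.014)
    overlay(b,"side",[([place(hd,*s,z0),place(cyl(10.5,123,137,6),*s,z0),place(cyl(17,77,83),*s,z0)],(0,255,0)),([place(cyl(22,0,105),*s,.035)],(0,0,255))],(235,180,285,250),6,f"pics/m{h}.png")
cv2.imwrite("pics/mm.png",np.hstack([cv2.imread(f"pics/m{h}.png") for h in(2,9,12)])[:, :800])
```

```text
0.9570780396461487 shift px -0.25 -3.375
px per 10mm [[-0.11    3.3186]]
home rim 0.937 -0.625 -0.25
home rim 0.933 0.625 0.25
end rim 0.916 -0.75 -0.25
end rim 0.961 0.5 0.125
```

View pics/mm.png

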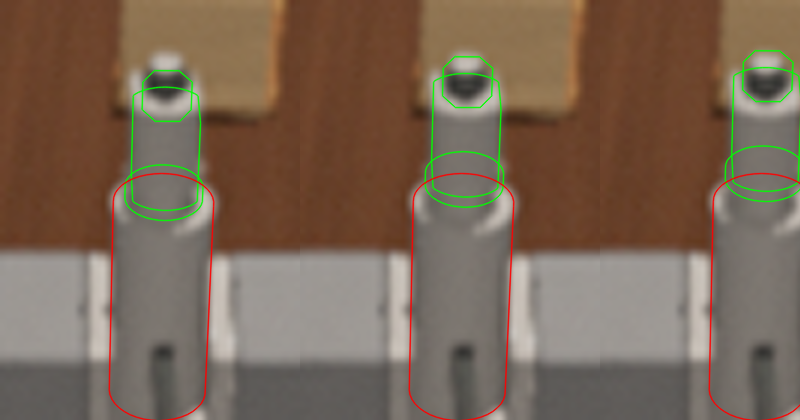

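```bash
python3 -c "
from cell import env
print(env.get_obs()['time_s']); print(env.sign_off())"
```

```text
42.4
the job is handed in; nothing more can be done
None
```

I wrung the arbor home in the sleeve and let go, and it stayed seated by itself. I then drove the drift through the slot under its tang until it came up loose. I let go and backed the arm clear, and handed the job in at 42.4 s; no verdict is reported.

**Last checks**
- **Arbor:** the last side picture shows it about 10 mm above its home position, so the collar is roughly 12 mm above the mouth. It looks upright. This was measured from pictures only.
- **Drift:** it lies on edge through the slot with its tip about 88 mm past the axis. It did not slip in the grip while being driven.
- **Sleeve:** its rim shows no measurable shift from the start, but the pictures resolve only about 1 mm.
- **Everything else:** I moved nothing else, and nothing looked disturbed in the last picture; I did not measure it.

**What disagreed**
- **Tool height:** the reported height was about 31–36 mm lower than the fingertips seen in the pictures. The stand and slot-floor contacts confirmed this, so I set heights from contact and the pictures.
- **Wringing force:** the push reached about 11 N for a moment, over the 10 N slip limit. I backed it off at once.
- **Drift force:** it took about 36 N to start the arbor, more than the stated 15–28 N.

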